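Clamp the canister lid shut with its wire bail

TASK

Close the blue coffee canister so that it is sealed: put its wooden lid on the mouth with its notched fin (the two dark horns) toward the front (the lever side), then swing the wire bail (black tab) up from the back until its wire stands over the groove, against the back of the horns, and swing the front lever (red tab) all the way down past its dead centre until it stays down by itself, the wire clamped in the groove. Leave the other things on the counter where they are.

Things in the scene. Friction and masses are not known exactly. Their poses are not given: they have to be found in the camera images.
- canister: blue stoneware canister, 72 mm in diameter, fixed to the counter. Origin at the centre of its underside, z up; its -x side is the front (lever side), its +x side the back, +y its left. It is turned at most 0.3 rad from facing the robot. On it: an orange sealing ring on the rim, a lever and a wire bail.
- mouth (a point): centre of the mouth, on top of the orange sealing ring (outer diameter 72, inner 62 mm), 140 mm above the counter: the lid's disc rests on it, the plug goes 8 mm into it. Axes as the canister's.
- lid: loose lid, 0.15 kg, upright on the counter: plug (54 mm wide, z 0 to 8), disc (72 mm wide, z 8 to 15), saddle block (x -6 to 16, y +-20, top z 40; ridge x 6.5 to 12, top z 44.5), and in front of it (-x) a dark grip fin (x -18 to -6, y +-20, two horns to z 60, between them, y +-11, notched to z 40 for the bail's tab). Origin: centre of the underside, 132 mm up when seated. Yaw within 0.8 rad.
- lid_fin (a point): point in the lid's grip fin, 12 mm in front of the lid's axis, 45 mm above its origin. Lift the lid here, fingers closing along the lid's y on the fin's ends (40 mm apart). On the canister the fin must be toward the front (lever side).
- saddle (a point): on the lid: centre of the bail's cross wire when it lies in the groove (along the lid's y, between fin and ridge), 44 mm above the lid's origin.
- bail_tab (a point): on the bail's black tab, 20 mm out from the cross wire. Tab 30 mm long, 14 wide (along the canister's y), 7 thick. Gripped across its width (fingers closing along the canister's y) it turns between the pads as the bail swings. Bent 35 deg from the bail's plane: at rest behind the canister it points back and 17 deg up; with the wire over the groove, up and slightly to the front.
- bail_wire (a point): middle of the bail's cross wire (8 mm thick, along the canister's y), 70.5 mm from the bail's pivots.
- bail_pivot (a point): the bail's turning axis (along the canister's y, middle of it), carried by the lever 18 mm from the lever's axis: in front of it with the lever up; as the lever goes down it moves down and then back, pulling the bail down. The bail's side wires stand 45 mm to either side.
- lever_tab (a point): on the lever's red tab, 20 mm out from the lever's cross wire. Tab 30 mm long, 14 wide (along the canister's y), 7 thick: points up at the front with the lever up, forward and almost level with the lever down, 55 mm above the counter. Gripped across its width it turns between the pads. Lean the tool some 30 deg back toward the robot so that the gripper's body clears lid and bail.
- lever_pivot (a point): the lever's turning axis (along the canister's y, middle of it), fixed on the canister 120 mm above the counter. The lever's side wires stand 51 mm to either side, its cross wire is 74 mm from the axis.
- lever (a joint): angle of the lever, rad: 0 = fully up, 1.83 = fully down at its stop. Slack, it stays where it is left. With the bail in the groove it tightens from about 0.8, is tightest (dead centre) at about 1.5 and then snaps on toward the stop; let go before that it may spring back. About 3 N at the tab.
- bail (a joint): angle of the bail relative to the lever, rad: 0 = at its stop behind the canister, growing as it swings up and forward; about 1.6 with the wire above the groove and the lever up, about 0.15 when clamped. Stiff: it stays where it is left. With the lever up the wire stands some 10 mm above the groove, against the back of the fin; the lever then draws it down into the groove.
- seal (a joint): compression of the orange sealing ring, m: 0 = free, about 0.0001 under the lid's weight, over 0.0015 when clamped (11 N per mm).
- teaspoon_2: bystander: a steel teaspoon lying on the counter at the back right, 137 mm long.
- bean_scoop: bystander: a scoop with a wooden handle lying at the back left, 141 mm long.
- milk_pitcher: bystander: steel milk pitcher, 72x86x94 mm, at the left; origin at the centre of its underside.
- espresso_cup: bystander: teal espresso cup, 63x73x55 mm, at the right; origin at the centre of its underside.

How it is judged:
On the way:
1. the lid sits on the canister's mouth, square on, its fin to the front (horizontal distance between lid and canister below 0.006 m and z of lid in the frame of canister below 0.1355 m and angle between lid's own z axis and vertical below 0.1 rad and angle between the y axis of lid and the y axis of canister, either way round below 0.25 rad and x of lid_fin in the frame of canister below 0 m), for 0.2 s.
At the end, for the whole second after the job is handed in: Lid seated (within 6 mm of centre, fin to the front, within 0.25 rad, level), bail wire in its groove within 6 mm, lever past dead centre at its stop (over 1.72 rad) by itself, sealing ring squeezed by over 1 mm, lid at rest (all of step 1 and x of bail_wire in the frame of lid between -0.006 and 0.006 m and z of bail_wire in the frame of lid between 0.039 and 0.0475 m and value of joint lever above 1.72 rad and value of joint seal above 0.001 m and linear speed of lid below 0.02 m/s); the robot touches nothing.
It fails at once if a bystander (teaspoon, scoop, milk pitcher, espresso cup) is moved by more than 30 mm (distance of any of teaspoon_2, bean_scoop, milk_pitcher, espresso_cup from where it was at the start of the episode above 0.03 m).
It also fails if it takes over 72 s, if anything falls off the work surface, if the arm or the gripper's body presses on something with over 40 N, if the wrist force passes 120 N, or if a joint passes its speed limit or range.

ROBOT

A 6-joint arm with a two-finger parallel gripper is mounted at the origin on a cart in front of the work surface, level with it; the furniture and walls round the work are solid. World frame = base frame: x ahead of the robot, y to its left, z up, the work surface at z = 0. Lengths are in m, angles in rad, forces in N, time in s.
With the tool pointing down it reaches from about 0.375 to 0.975 m from the base axis. Payload 3.8 kg.
Tool frame: the origin (TCP) lies midway between the tips of the shut fingers; the grasp point (between the pads) lies 19 mm behind it; z points along the fingers, y is the line along which they close (so a half turn about z gives the same grasp; the last joint's range is limited). The gripper opens to 85 mm and grips with 20 to 120 N. Pads are 22 mm wide; open, the fingers measure 114 mm over their backs; the gripper's body (76 mm by 85 mm) begins 54 mm behind the grasp point. The pads swing forward as they close: fully open they stand 13 mm farther back than shut.
Start: joints at [1.266, 0.264, 1.604, -0, 1.274, -0.037], TCP at [0.179, 0.651, 0.196] pointing down, gripper open.
Joint ranges: [-2.63, 2.63], [-0.94, 2.18], [0.31, 2.57], [-1.31, 4.45], [0, 2.66], [-2.55, 2.55]. Speed limits (rad/s): [2.57, 2.57, 3.14, 3.14, 3.14, 3.14].

INTERFACE

Orientations are given as a rotation vector (axis times angle).
In Python, from workcell import status, read_camera, workorder, masks_of gives the robot as it stands.
- The arm moves only by the tool drive_tool, never from a script. Its argument "rows" is a list of rows, each a list of 7 numbers: the turn, a rotation vector about the tool's x, y, z in degrees, then the shift along the tool's x, y, z in m, then the opening, from 0 (shut) to 1 (fully open). In form: [[ax, ay, az, tx, ty, tz, claw], ...]. A call has 1 to 8 rows; each row shifts and turns the commanded pose from where the row before left it, along the tool's axes as they then stand; what a row does not reach is not made up. A row lasts 1/12 s, in which the tool goes at most 41.7 mm and 7.16 degrees, less where a joint would pass 70% of its speed; a pose out of reach is approached as far as the arm can. A call is refused whole if a number of a shift passes 0.0417 or a number of a turn 7.16, either way. A call with a gripper value outside its range is refused whole. The fingers move at their own pace and stop on an object; "force" is the grip in N (left out, the last holds). Time passes only in rows, so rows that do not move let the fingers close. It gives the time, the measured TCP pose, the force, the opening and the grip force at its end, in the units of the state.
- status.read_state(): the state, without advancing time (a new reading comes with each control period).
- read_camera(name): name is "side" or "top" or "wrist"; returns a dict with "color" (400x640x3 uint8, red, green, blue), "intrinsics" (3x3 intrinsics, pixels), "world_from_camera" (4x4, takes a point from camera to world coordinates); the wrist camera has in their place "mount" (4x4, takes a point from camera to tool coordinates, whose origin is the TCP and whose axes are the flange's). Camera axes: x right, y up, looking along -z (the intrinsics and any distortion apply to the point x, -y, -z); pixel columns grow to the right and rows downward; lengths in m; the calibration is good to about 2 mm. A picture is of the moment at which its call begins: read the wrist's pose just before it. There is no depth.
- workorder.finish_job(): hands the job in; it is judged then, once.
Trained networks look in a picture, given as the dict that the camera call returned (one of the last four; its "shot" number tells which), for a name from the list of things; names that differ only in an ending like _2 or _b are one class to them, and where a whole thing is asked for, a point or a joint stands for the part that bears it (a point fixed in the world has none). Each returns a list of dicts, best first, with "score" (0 to 1); they miss things now and then, are a little off and sometimes report something else, mostly with a low value. They report only what shows in the picture. A call takes as long as a camera call.
- masks_of(picture, name): "mask" (400x640 bool, what is visible of it) and "bbox" ([left, top, right, bottom] in pixels, round what is visible of it).
The state is a dict: "time": time; "q": joint angles; "joint_vel": joint speeds; "joint_torque": joint torques, N m; "tool_pos": TCP position; "tcp_rot": TCP orientation; "wrist_force": force on the tool from outside, world axes, zero at the start; "torque": the same for the moment, N m; "width": opening from 0.0 (shut) to 1.0 (fully open); "grip_force": force on a finger pad.
Only numpy, scipy, OpenCV 4.12 (cv2) and the standard library are available. Lean on these libraries where they do the work, as an engineer would, in place of code of your own. Each camera call takes 0.05 s, during which the arm holds its last target. There are 200 camera calls.

## Working session

There is one attempt and no reset: what is moved stays moved. The work goes in short steps, Python scripts to look and compute and a tool call to move; the robot and the scene stay as the last step left them, time stands still between calls to the robot, and variables do not carry over. Pictures are saved under pics/ and viewed, at most 10 in all, crops included, and the job is handed in when it is done.

Besides the shell and the picture viewer there is one more tool, called after "Call:" by a JSON object that holds its "method" and its "body". drive_tool: Moves the arm, as the interface text tells. Its arguments: {"type":"object","properties":{"rows":{"type":"array"},"force":{"type":"number"}},"required":["rows"]}

```bash
mkdir -p pics; ls; python3 - <<'E'
from workcell import status, read_camera, workorder, masks_of
import cv2,numpy as np
s=status.read_state();print(s)
ims=[]
for n in ["side","top"]:
    p=read_camera(n);cv2.imwrite(f"pics/{n}0.png",p["color"][:,:,::-1])
    print(n,p["intrinsics"].tolist(),np.round(p["world_from_camera"],4).tolist(),[k for k in p])
    for t in ["canister","lid","lever","bail","lid_fin","bail_tab","lever_tab"]:
        try:
            for r in masks_of(p,t)[:2]: print(t,r["score"],r["bbox"],r["mask"].sum())
        except Exception as e: print(t,e)
E
```

```text
pics
{'time': 0.0, 'q': array([ 1.26609229e+00,  2.64772328e-01,  1.60536767e+00,  2.16561846e-05,
        1.27370057e+00, -3.69121625e-02]), 'joint_vel': array([ 0.00073908, -0.00062172,  0.00092427, -0.00028608,  0.00075376,
       -0.00105723]), 'joint_torque': array([-2.10168037e-03, -5.15117526e+01, -3.67309785e+01, -1.48395579e-04,
        1.32145060e-02,  2.35665004e-05]), 'tool_pos': array([0.17836656, 0.65017037, 0.19475261]), 'tcp_rot': array([-0.41934663, -3.11307114,  0.00347367]), 'wrist_force': array([-0.19176101, -0.36904529,  0.22423967]), 'torque': array([-0.00430156,  0.00641629, -0.00368193]), 'grip_force': 0.0, 'width': 0.9951929270382356}
side [[439.6337721104817, 0.0, 315.78608603819436], [0.0, 439.6337721104817, 203.47720125897777], [0.0, 0.0, 1.0]] [[0.9136, 0.2564, -0.3155, 0.1113], [-0.4063, 0.5511, -0.7288, -1.0104], [-0.013, 0.7941, 0.6077, 0.9867], [0.0, 0.0, 0.0, 1.0]] ['color', 'intrinsics', 'world_from_camera', 'shot']
canister 0.77 [321.2, 225.9, 367.9, 287.9] 1366
lid 0.77 [288.5, 199.8, 310.2, 220.0] 277
lever 0.88 [319.9, 227.6, 370.2, 260.9] 110
b
[... 328 characters left out ...]
 [0.0, 362.83047928317626, 197.29597502652626], [0.0, 0.0, 1.0]] [[0.002, 0.9867, -0.1628, 0.4174], [-1.0, 0.0005, -0.0093, -0.0083], [-0.0091, 0.1628, 0.9866, 1.0028], [0.0, 0.0, 0.0, 1.0]] ['color', 'intrinsics', 'world_from_camera', 'shot']
canister 0.66 [369.8, 172.5, 413.3, 229.2] 1594
lid 0.91 [252.2, 198.8, 277.0, 222.5] 535
lever 0.75 [370.4, 175.0, 414.9, 231.1] 427
lever 0.58 [371.8, 178.1, 412.8, 213.5] 216
bail 0.87 [373.2, 172.4, 413.1, 213.3] 300
lid_fin 0.15 [373.1, 174.0, 411.9, 215.5] 249
bail_tab 0.75 [356.9, 157.0, 372.2, 203.9] 192
bail_tab 0.73 [368.2, 176.8, 413.9, 214.2] 280
lever_tab 0.68 [373.4, 174.9, 414.2, 227.1] 289
lever_tab 0.46 [254.2, 195.9, 279.2, 221.3] 502
```

```bash
python3 - <<'E'
import cv2,numpy as np
a=cv2.imread("pics/side0.png")[150:300,240:400];b=cv2.imread("pics/top0.png")[130:250,230:430]
a=cv2.resize(a,None,fx=4,fy=4,interpolation=2)[:, :640]
b=cv2.resize(b,(800,480),interpolation=2)
cv2.imwrite("pics/sc.png",a);cv2.imwrite("pics/tc.png",b)
E
```

```text
(no output)
```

View pics/sc.png

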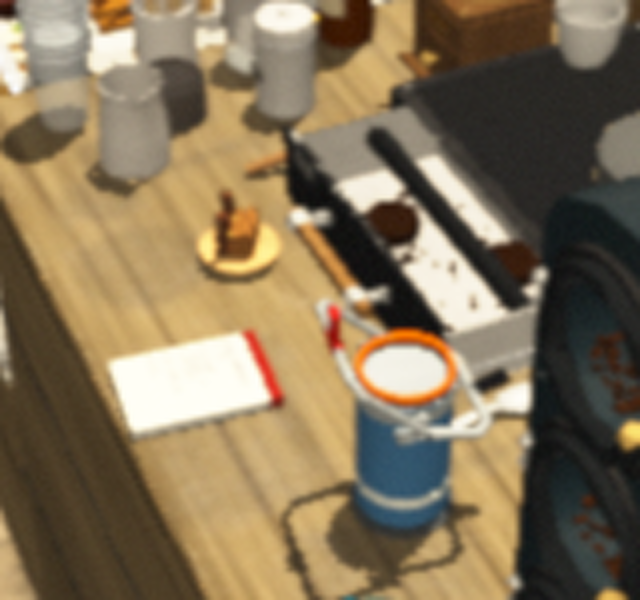

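View pics/tc.png

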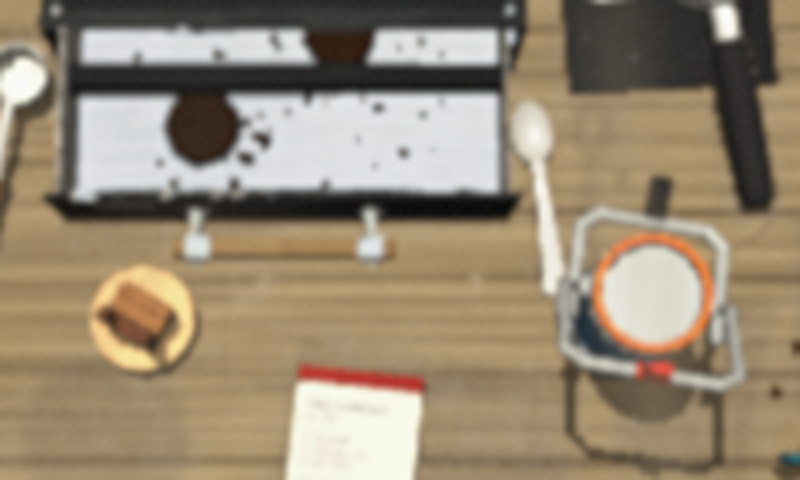

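View pics/top0.png

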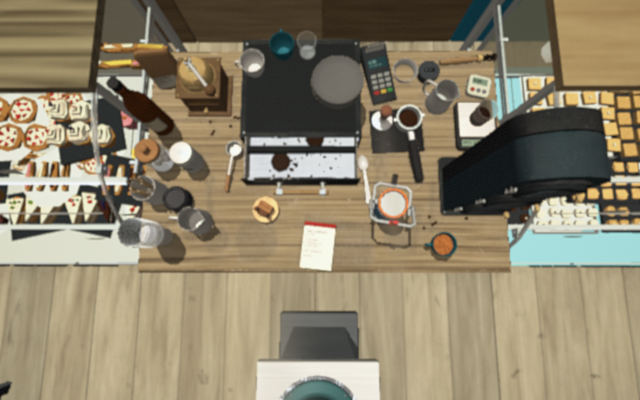

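The crops show the canister's orange ring at about top px (393,203) and side px (341,242). The lever is up at the front (red tab, top (394,222)) and the bail is behind (black tab, top (395,179)). The lid is at top (266,209) and side (300,211), horns toward the front left. Canister yaw looks like about -0.17.

```bash
cat >h.py <<'E'
import numpy as np, cv2
from scipy.spatial.transform import Rotation as R
from workcell import status, read_camera, workorder, masks_of
def T_tool(s):
    T=np.eye(4);T[:3,:3]=R.from_rotvec(s["tcp_rot"]).as_matrix();T[:3,3]=s["tool_pos"];return T
def wc(p,s=None):
    return np.array(p["world_from_camera"]) if "world_from_camera" in p else T_tool(s)@np.array(p["mount"])
def ray(p,uv,s=None):
    K=np.array(p["intrinsics"]);T=wc(p,s)
    d=np.array([(uv[0]-K[0,2])/K[0,0],-(uv[1]-K[1,2])/K[1,1],-1.]);return T[:3,3],T[:3,:3]@d
def at_z(p,uv,z,s=None):
    o,d=ray(p,uv,s);return o+d*(z-o[2])/d[2]
def tri(rs):
    A=0;b=0
    for o,d in rs:
        d=d/np.linalg.norm(d);M=np.eye(3)-np.outer(d,d);A=A+M;b=b+M@o
    return np.linalg.solve(A,b)
def proj(p,X,s=None):
    K=np.array(p["intrinsics"]);c=np.linalg.inv(wc(p,s))@np.r_[X,1];return np.array([K[0,0]*c[0]/-c[2]+K[0,2],-K[1,1]*c[1]/-c[2]+K[1,2]])
def tooldown(yaw,lean=0):
    # tool y along world dir yaw+90deg, z down; lean>0: body tilts toward robot(-x of that yaw)
    c,s=np.cos(yaw),np.sin(yaw)
    M=np.array([[-c,-s,0],[-s,c,0],[0,0,-1.]]).T
    return R.from_rotvec(lean*np.array([-s,c,0])*-1).as_matrix()@M
def plan(pos,M,note=""):
    s=status.read_state();T=T_tool(s)
    dp=T[:3,:3].T@(np.array(pos)-T[:3,3]);dr=np.degrees(R.from_matrix(T[:3,:3].T@M).as_rotvec())
    print(note,"from",np.round(T[:3,3],4),"shift tool",np.round(dp,4),"turn",np.round(dr,2))
E
python3 - <<'E'
from h import *
P={n:read_camera(n) for n in ["top","side"]}
t,s=P["top"],P["side"]
print("ring z.14 top",at_z(t,(393.5,203),.143),"side",at_z(s,(341.3,242),.143))
print("lid disc top",at_z(t,(265.8,209.5),.012),"side",at_z(s,(299.5,212),.012))
print("levertab",tri([ray(t,(393.8,222.5)),ray(s,(323.5,232))]))
print("bailtab",tri([ray(t,(394.7,179)),ray(s,(363,244))]))
m=masks_of(t,"lid")[0]["mask"];v,u=np.nonzero(m);print(u.mean(),v.mean())
import cv2
hsv=cv2.cvtColor(t["color"],cv2.COLOR_RGB2HSV)
mm=cv2.inRange(hsv,(5,150,120),(18,255,255));mm[:, :365]=0;mm[:,425:]=0;mm[:180]=0;mm[230:]=0
pts=np.argwhere(mm)[:,::-1].astype(np.float32);e=cv2.fitEllipse(cv2.convexHull(pts));print(e,at_z(t,e[0],.14))
p=read_camera("wrist");print(p["mount"].round(4).tolist(),p["intrinsics"].tolist())
plan([0.5,0.15,0.3],tooldown(0.))
E
```

```text
ring z.14 top [ 0.54549236 -0.18408437  0.143     ] side [ 0.54192092 -0.19290886  0.143     ]
lid disc top [0.54666307 0.14098594 0.012     ] side [0.54446278 0.13744432 0.012     ]
levertab [ 0.49487521 -0.17500338  0.18358567]
bailtab [ 0.61158294 -0.195817    0.11065744]
265.4378698224852 209.09270216962526
((392.8227844238281, 204.47894287109375), (28.742923736572266, 33.805511474609375), 0.9164425134658813) [ 0.54235366 -0.18296092  0.14      ]
[[0.0001, 0.9524, 0.3048, 0.0782], [1.0, 0.0002, -0.0009, -0.0001], [-0.0009, 0.3048, -0.9524, -0.1776], [0.0, 0.0, 0.0, 1.0]] [[300.47012013322313, 0.0, 322.9327201420495], [0.0, 300.47012013322313, 202.08083772789408], [0.0, 0.0, 1.0]]
 from [0.1786 0.6509 0.1961] shift tool [-0.4425 -0.3981 -0.1039] turn [  0.     0.   -15.34]
```

Call:
{"method": "drive_tool", "body": {"rows": [[0,0,-5.11,0,0,-0.035,1],[0,0,-5.11,0,0,-0.035,1],[0,0,-5.11,0,0,-0.02,1],[0,0,0,-0.022,-0.032,0,1],[0,0,0,-0.022,-0.032,0,1],[0,0,0,-0.022,-0.032,0,1],[0,0,0,-0.022,-0.032,0,1],[0,0,0,-0.022,-0.032,0,1]]}}

```text
time: 1.67
tool_pos: [0.2892, 0.4895, 0.2862]
tcp_rot: [-0.001, 3.141, 0.0]
wrist_force: [-0.0, -0.0, -0.5]
width: 0.998
grip_force: 0.0
```

Call:
{"method": "drive_tool", "body": {"rows": [[0,0,0,-0.022,-0.032,0,1],[0,0,0,-0.022,-0.032,0,1],[0,0,0,-0.022,-0.032,0,1],[0,0,0,-0.022,-0.032,0.01,1],[0,0,0,-0.022,-0.032,0.01,1],[0,0,0,-0.022,-0.032,0.014,1],[0,0,0,-0.022,-0.032,0.014,1],[0,0,0,-0.022,-0.032,0.014,1]]}}

```text
time: 2.33
tool_pos: [0.4654, 0.2332, 0.2241]
tcp_rot: [0.0, 3.14, 0.001]
wrist_force: [0.8, -0.4, 0.2]
width: 0.999
grip_force: 0.0
```

Call:
{"method": "drive_tool", "body": {"rows": [[0,0,0,-0.022,-0.032,0.014,1],[0,0,0,-0.022,-0.032,0.014,1],[0,0,0,-0.022,-0.032,0.014,1],[0,0,0,0,0,0.014,1],[0,0,0,0,0,0,1]]}}

```text
time: 2.75
tool_pos: [0.5292, 0.1363, 0.1648]
tcp_rot: [-0.007, -3.136, 0.002]
wrist_force: [-0.7, 0.7, -0.2]
width: 0.999
grip_force: 0.0
```

```bash
python3 - <<'E'
from h import *
s=status.read_state();p=read_camera("wrist");print(s["time"],s["tool_pos"],s["tcp_rot"])
cv2.imwrite("pics/w1.png",p["color"][:,:,::-1])
np.savez("w1.npz",pos=s["tool_pos"],rot=s["tcp_rot"])
for t in ["lid","lid_fin"]:
    for r in masks_of(p,t)[:2]: print(t,r["score"],r["bbox"],r["mask"].sum())
E
```

```text
2.75 [0.5292093  0.13631144 0.16477686] [-6.84551062e-03 -3.13605218e+00  1.84253843e-03]
lid 0.71 [296.7, 166.5, 361.4, 225.3] 2986
lid 0.56 [457.4, 133.5, 594.1, 215.2] 7451
lid_fin 0.92 [299.0, 167.0, 360.9, 225.5] 2895
```

View pics/w1.png

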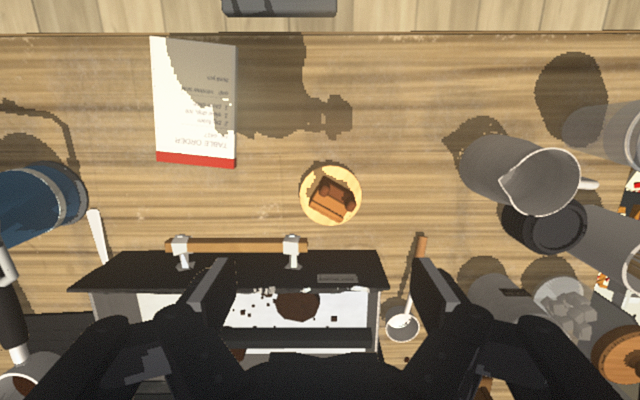

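The wrist view shows the lid at about (330,196), its dark horns on the robot side and tilted. I need a zoom for the yaw.

```bash
python3 - <<'E'
from h import *
a=cv2.imread("pics/w1.png")[155:235,290:370]
cv2.imwrite("pics/w1c.png",cv2.resize(a,None,fx=7,fy=7,interpolation=2))
E
```

```text
(no output)
```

View pics/w1c.png

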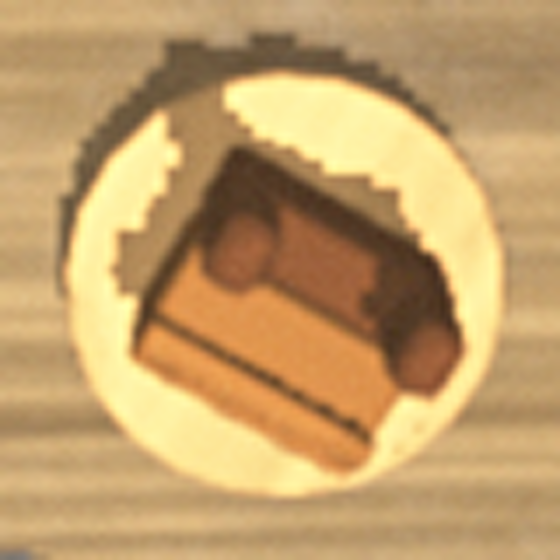

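Horn tops are at about (324.6,190.7) and (351.1,206.0), the groove line runs (312.1,200.4)-(342.9,217.9), and the disc centre is (330.7,195.4).

```bash
python3 - <<'E'
from h import *
s=status.read_state();p=read_camera("wrist")
a,b=at_z(p,(324.6,190.7),.06,s),at_z(p,(351.1,206),.06,s)
g,h=at_z(p,(312.1,200.4),.041,s),at_z(p,(342.9,217.9),.041,s)
d=at_z(p,(330.7,195.4),.013,s)
for i,j in((a,b),(g,h)): v=j-i;print("yaw",np.arctan2(-v[0],v[1]),np.linalg.norm(v),(i+j)/2)
yaw=np.mean([np.arctan2(-(j-i)[0],(j-i)[1]) for i,j in((a,b),(g,h))])
ex=np.array([np.cos(yaw),np.sin(yaw),0]);f=(a+b)/2
print("disc",d,"axis from horns",f+.012*ex)
m=masks_of(p,"lid")[0]["mask"].astype(np.uint8);c=max(cv2.findContours(m,0,1)[0],key=cv2.contourArea);e=cv2.fitEllipse(c);print(e,at_z(p,e[0],.014,s))
M=tooldown(yaw); 
E
```

```text
yaw -0.5393004028738364 0.03105771901222393 [0.53995373 0.15468354 0.06      ]
yaw -0.540170493474675 0.03871252200500931 [0.55795004 0.14480737 0.041     ]
disc [0.55074008 0.14875786 0.013     ] axis from horns [0.55024787 0.14851663 0.06      ]
((326.5815124511719, 192.42466735839844), (58.616851806640625, 60.4465217590332), 74.67821502685547) [0.54687826 0.14396788 0.014     ]
```

```bash
python3 - <<'E'
from h import *
w=np.load("w1.npz");s0=dict(tool_pos=w["pos"],tcp_rot=w["rot"])
s=status.read_state();p=read_camera("wrist");t=read_camera("top")
print(s["tool_pos"],s["tcp_rot"])
for q in(s0,s): print(at_z(p,(330.3,194.9),.015,q),at_z(p,(337.5,198),.06,q))
def sh(img): 
    return cv2.cvtColor(img,cv2.COLOR_RGB2GRAY).astype(np.float32)[150:240,285:375]
w1=cv2.imread("pics/w1.png")[:,:,::-1].copy()
print(cv2.phaseCorrelate(sh(w1),sh(p["color"])))
h=cv2.cvtColor(t["color"],cv2.COLOR_RGB2HSV)[190:230,245:290]
m=masks_of(t,"lid")[0];print(m["bbox"])
# tool check: where top camera should see the gripper vs lid disc
print("top proj of wrist est",proj(t,[.5505,.1486,.015]))
cv2.imwrite("pics/t2c.png",cv2.resize(t["color"][170:250,225:325,::-1],None,fx=7,fy=7,interpolation=2))
E
```

```text
[0.53080049 0.14007748 0.16947938] [-2.23036714e-03  3.13962259e+00  1.06791477e-03]
[0.54642308 0.14470828 0.015     ] [0.53664865 0.15071131 0.06      ]
[0.55052512 0.14898854 0.015     ] [0.54041389 0.15496929 0.06      ]
((-3.8558806828440666, -3.365239812717917), 1.0491810438368057)
[259.0, 210.7, 274.8, 223.9]
top proj of wrist est [262.9086812  207.97183764]
```

View pics/t2c.png

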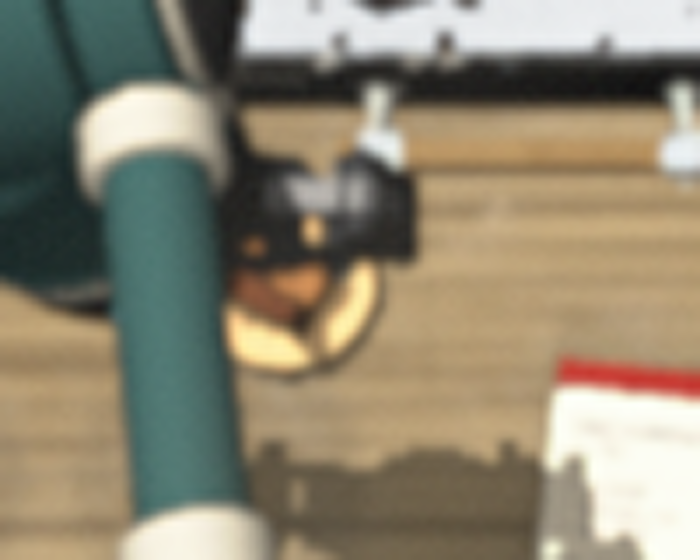

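Call:
{"method": "drive_tool", "body": {"rows": [[0,0,6.19,0,0,0.012,1],[0,0,6.19,0,0,0.012,1],[0,0,6.19,0,0,0.012,1],[0,0,6.19,0,0,0.012,1],[0,0,6.19,0,0,0.012,1],[0,0,0,0,0,0,1],[0,0,0,0,0,0,1],[0,0,0,0,0,0,1]]}}

```text
time: 3.82
tool_pos: [0.531, 0.1393, 0.1091]
tcp_rot: [0.833, 3.028, 0.001]
wrist_force: [0.0, -0.2, 0.9]
width: 1.0
grip_force: 0.0
```

```bash
python3 - <<'E'
from h import *
s=status.read_state();p=read_camera("wrist")
m=masks_of(p,"lid")
for r in m[:2]:
    c=max(cv2.findContours(r["mask"].astype(np.uint8),0,1)[0],key=cv2.contourArea);e=cv2.fitEllipse(c);print(r["score"],e,at_z(p,e[0],.014,s))
plan([.5365,.150,.026],tooldown(-.54))
cv2.imwrite("pics/w2c.png",cv2.resize(p["color"][100:260,220:420,::-1],None,fx=4,fy=4,interpolation=2))
E
```

```text
0.71 ((335.96514892578125, 203.61859130859375), (71.07894134521484, 74.09098052978516), 79.67664337158203) [0.54660309 0.14479912 0.014     ]
 from [0.5314 0.1392 0.1094] shift tool [0.0013 0.0117 0.0834] turn [0.08 0.09 0.09]
```

View pics/w2c.png

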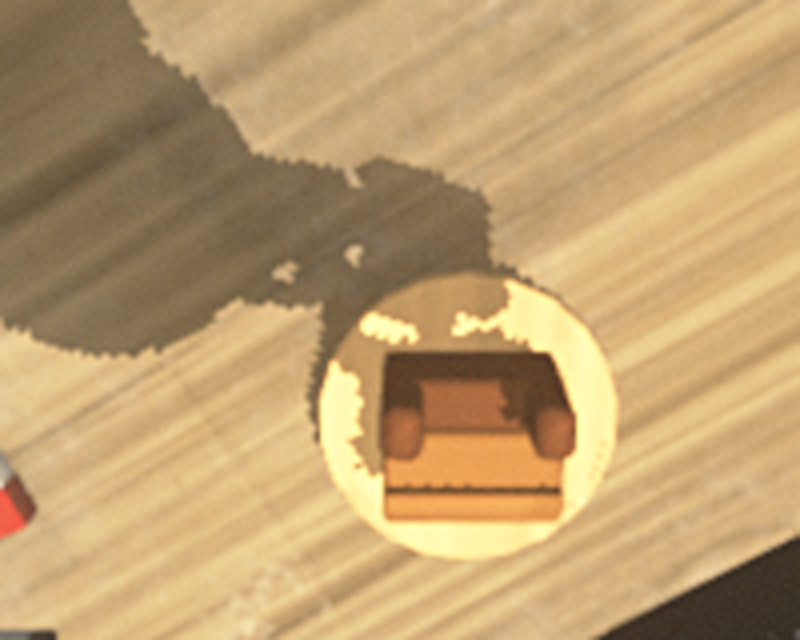

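The lid is square to the tool, horns at about (340,208), and its axis at (0.5466,0.1448) agrees with the earlier estimate. I'll descend and grip.

Call:
{"method": "drive_tool", "body": {"rows": [[0,0,0,0.0013,0.0123,0,1],[0,0,0,0,0,0.021,1],[0,0,0,0,0,0.021,1],[0,0,0,0,0,0.021,1],[0,0,0,0,0,0.02,1],[0,0,0,0,0,0,1],[0,0,0,0,0,0,0.3],[0,0,0,0,0,0,0.3]], "force": 40}}

```text
time: 4.58
tool_pos: [0.537, 0.1507, 0.0264]
tcp_rot: [0.837, 3.026, 0.002]
wrist_force: [1.0, -0.0, 0.6]
width: 0.746
grip_force: 0.0
```

Call:
{"method": "drive_tool", "body": {"rows": [[0,0,0,0,0,0,0.3],[0,0,0,0,0,0,0.3],[0,0,0,0,0,0,0.3],[0,0,0,0,0,0,0.3],[0,0,0,0,0,0,0.3]]}}

```text
time: 5.0
tool_pos: [0.5361, 0.1501, 0.0257]
tcp_rot: [0.838, 3.027, 0.001]
wrist_force: [0.4, -0.6, 0.7]
width: 0.305
grip_force: 0.0
```

Call:
{"method": "drive_tool", "body": {"rows": [[0,0,0,0,0,0,0],[0,0,0,0,0,0,0],[0,0,0,0,0,0,0]], "force": 40}}

```text
time: 5.25
tool_pos: [0.5356, 0.15, 0.0251]
tcp_rot: [-0.839, -3.028, 0.0]
wrist_force: [0.1, 0.1, -0.1]
width: 0.004
grip_force: 0.0
```

```bash
python3 - <<'E'
from h import *
p=read_camera("wrist");s=status.read_state();print(s["width"],s["grip_force"])
cv2.imwrite("pics/w3c.png",cv2.resize(p["color"][160:400,160:480,::-1],None,fx=2,fy=2,interpolation=2))
E
```

```text
-0.002221304383393999 0.0
```

View pics/w3c.png

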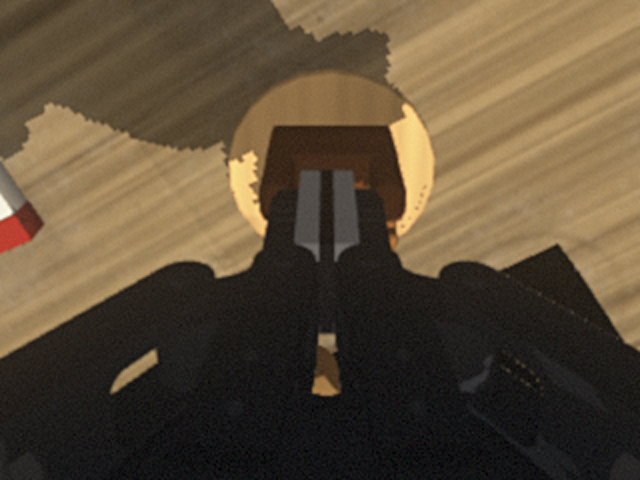

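The fingers shut with nothing between them. Perspective in both wrist pictures suggests the tips stand about 40 mm nearer the camera than the stated TCP, so they may have passed above the horns (z 60). I'll check with the fixed cameras and the TCP and lid projected onto them.

```bash
python3 - <<'E'
from h import *
s=status.read_state();print(s["tool_pos"],s["q"])
out=[]
for n in("side","top"):
    p=read_camera(n);np.save(n+"_now.npy",p["color"]);im=p["color"][:,:,::-1]
    c=proj(p,[.536,.15,.06]).astype(int);x0,y0=c[0]-40,c[1]-40
    k=cv2.resize(im[y0:y0+70,x0:x0+80],None,fx=5,fy=5,interpolation=2)
    for z,col in((.025,(0,0,255)),(.065,(0,255,0)),(.105,(255,0,0))):
        q=((proj(p,[s["tool_pos"][0],s["tool_pos"][1],z])-[x0,y0]+.5)*5).astype(int);cv2.circle(k,tuple(int(v) for v in q),3,col,1)
    out.append(k)
cv2.imwrite("pics/cmp.png",np.hstack(out))
E
```

```text
[0.53562491 0.15003303 0.02502755] [ 2.28310017e-01  2.09613916e-01  2.01317192e+00  3.55119836e-05
  9.18978824e-01 -8.02022489e-01]
```

View pics/cmp.png

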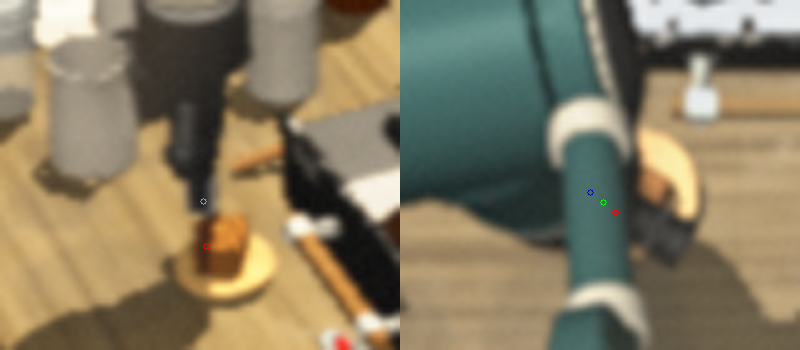

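The side view confirms it: the tips end at about z=0.062 while the reported TCP is at 0.025, so the real fingertips are about 40 mm behind the reported TCP. I'll allow for that from now on. Open, go 39 mm lower and grip again.

Call:
{"method": "drive_tool", "body": {"rows": [[0,0,0,0,0,-0.01,1],[0,0,0,0,0,0,1],[0,0,0,0,0,0,1],[0,0,0,0,0,0,1],[0,0,0,0,0,0,1],[0,0,0,0,0,0,1],[0,0,0,0,0,0,1],[0,0,0,0,0,0,1]]}}

```text
time: 6.07
tool_pos: [0.5356, 0.15, 0.0349]
tcp_rot: [-0.839, -3.027, 0.0]
wrist_force: [0.1, -0.4, -1.3]
width: 1.004
grip_force: 0.0
```

Call:
{"method": "drive_tool", "body": {"rows": [[0,0,0,0,0,0.012,1],[0,0,0,0,0,0.012,1],[0,0,0,0,0,0.012,1],[0,0,0,0,0,0.01,1],[0,0,0,0,0,0,0.3],[0,0,0,0,0,0,0.3],[0,0,0,0,0,0,0.3],[0,0,0,0,0,0,0.3]]}}

```text
time: 6.73
tool_pos: [0.5364, 0.1503, -0.0103]
tcp_rot: [0.838, 3.027, 0.001]
wrist_force: [-6.2, -1.4, 13.4]
width: 0.467
grip_force: 39.9
```

Call:
{"method": "drive_tool", "body": {"rows": [[0,0,0,0,0,0,0],[0,0,0,0,0,0,0],[0,0,0,0,0,0,0]]}}

```text
time: 6.98
tool_pos: [0.5363, 0.1502, -0.0103]
tcp_rot: [0.838, 3.027, 0.001]
wrist_force: [0.4, 0.7, 1.1]
width: 0.461
grip_force: 41.0
```

Gripped (width 0.46 ≈ 39 mm, 40 N). I'll lift, turn toward canister yaw, and stop beside the canister for a wrist view.

Call:
{"method": "drive_tool", "body": {"rows": [[0,0,0,0,0,-0.02,0],[0,0,-5.3,0,0,-0.038,0],[0,0,-5.3,0,0,-0.038,0],[0,0,-5.3,0,0,-0.038,0],[0,0,-5.3,0,0,-0.038,0],[0,0,0,0,0,-0.038,0],[0,0,0,0,0,-0.02,0],[0,0,0,-0.003,-0.02,0,0]]}}

```text
time: 7.65
tool_pos: [0.5392, 0.1329, 0.2266]
tcp_rot: [0.263, 3.119, 0.008]
wrist_force: [0.6, -0.5, -0.0]
width: 0.461
grip_force: 40.9
```

Call:
{"method": "drive_tool", "body": {"rows": [[0,0,0,-0.003,-0.033,0,0],[0,0,0,-0.003,-0.033,0,0],[0,0,0,-0.003,-0.033,0,0],[0,0,0,-0.003,-0.033,0,0],[0,0,0,-0.003,-0.033,0,0],[0,0,0,-0.003,-0.025,0,0],[0,0,0,0,0,0,0],[0,0,0,0,0,0,0]]}}

```text
time: 8.32
tool_pos: [0.5203, -0.0616, 0.2189]
tcp_rot: [-0.272, -3.129, -0.0]
wrist_force: [-1.2, 0.8, -1.4]
width: 0.464
grip_force: 41.0
```

Call:
{"method": "drive_tool", "body": {"rows": [[0,0,0,0,0,0,0],[0,0,0,0,0,0,0]]}}

```text
time: 8.48
tool_pos: [0.5207, -0.0596, 0.2189]
tcp_rot: [-0.266, -3.13, -0.001]
wrist_force: [0.1, 0.5, -2.5]
width: 0.463
grip_force: 41.0
```

```bash
python3 - <<'E'
from h import *
s=status.read_state();p=read_camera("wrist");s2=status.read_state();print(s["tool_pos"],s2["tool_pos"],s["tcp_rot"],s["width"],s["time"])
np.savez("w4.npz",c=p["color"],pos=s["tool_pos"],rot=s["tcp_rot"])
cv2.imwrite("pics/w4.png",p["color"][:,:,::-1])
for t in["canister","bail","lever","mouth","lid"]:
    for r in masks_of(p,t)[:2]: print(t,r["score"],r["bbox"],r["mask"].sum())
h=cv2.cvtColor(p["color"],cv2.COLOR_RGB2HSV)
mm=cv2.inRange(h,(3,150,110),(20,255,255));n,l,st,ce=cv2.connectedComponentsWithStats(mm)
for i in range(1,n):
    if st[i,4]>60: print("orange",st[i],ce[i])
mm=cv2.inRange(h,(0,170,90),(4,255,255))|cv2.inRange(h,(174,170,90),(180,255,255));n,l,st,ce=cv2.connectedComponentsWithStats(mm)
for i in range(1,n):
    if st[i,4]>20: print("red",st[i],ce[i])
E
```

```text
[ 0.52065244 -0.0595638   0.2189241 ] [ 0.52076008 -0.05940574  0.21898267] [-2.66108428e-01 -3.12993333e+00 -7.52437638e-04] 0.4630081365383383 8.4833
canister 0.78 [111.0, 169.4, 269.8, 301.0] 10029
bail 0.75 [154.5, 218.3, 258.9, 301.5] 743
bail 0.27 [262.4, 213.2, 382.8, 324.6] 9445
lever 0.92 [112.7, 199.8, 259.8, 299.9] 3083
mouth 0.83 [113.2, 174.0, 264.5, 299.7] 9438
mouth 0.65 [160.2, 218.8, 262.8, 302.7] 783
lid 0.63 [156.3, 216.5, 257.7, 302.0] 734
lid 0.58 [264.0, 209.5, 384.0, 326.5] 9558
orange [  70  134   37   43 1161] [ 88.36089578 155.77260982]
orange [330 150  16   8  86] [336.13953488 153.58139535]
orange [154 197  34  22 283] [169.68551237 204.93992933]
orange [ 161  209   78   70 1394] [198.57030129 244.34289813]
orange [ 296  281   55   30 1234] [323.79497569 297.62560778]
orange [283 315  80  10 721] [322.36615811 319.12760055]
red [147 197  41  23 507] [166.61341223 207.85601578]
```

View pics/w4.png

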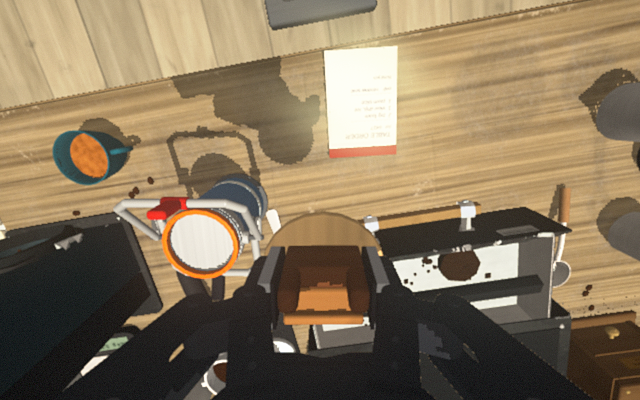

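Wrist view: ring centred near (200,244), red lever tab at about (167,208), lid held level. Next I fit the ring centre and triangulate the red tab for the yaw.

```bash
python3 - <<'E'
from h import *
w=np.load("w4.npz");s=dict(tool_pos=w["pos"],tcp_rot=w["rot"])
p=read_camera("wrist");p["color"]=w["c"]
h=cv2.cvtColor(w["c"],cv2.COLOR_RGB2HSV)
mm=cv2.inRange(h,(5,150,110),(20,255,255));n,l,st,ce=cv2.connectedComponentsWithStats(mm)
i=[k for k in range(1,n) if 150<ce[k][0]<230 and st[k,4]>500][0]
pts=np.argwhere(l==i)[:,::-1].astype(np.float32);hull=cv2.convexHull(pts)
W=np.array([at_z(p,q[0],.140,s)[:2] for q in hull]);(c,r)=cv2.minEnclosingCircle(W.astype(np.float32))
A=np.c_[2*W,np.ones(len(W))];x=np.linalg.lstsq(A,(W**2).sum(1),rcond=None)[0];print("ring circ",x[:2],np.sqrt(x[2]+x[:2]@x[:2]),c,r)
def red(img,box):
    h=cv2.cvtColor(img,cv2.COLOR_RGB2HSV);m=cv2.inRange(h,(0,150,90),(4,255,255))|cv2.inRange(h,(172,150,90),(180,255,255))
    k=np.zeros_like(m);k[box[1]:box[3],box[0]:box[2]]=m[box[1]:box[3],box[0]:box[2]]
    return k
T=read_camera("top");S=read_camera("side")
ti=cv2.imread("pics/top0.png")[:,:,::-1].copy();si=cv2.imread("pics/side0.png")[:,:,::-1].copy()
rs=[]
for n_,im,P,box,ss in(("w",w["c"],p,(145,190,190,222),s),("t",ti,T,(380,210,405,235),None),("s",si,S,(315,220,332,245),None)):
    m=red(im,box);v,u=np.nonzero(m);print(n_,len(u),u.mean(),v.mean(),u.min(),u.max(),v.min(),v.max());rs.append(ray(P,(u.mean(),v.mean()),ss))
for k in((0,1,2),(0,1),(0,2),(1,2)):print(k,tri([rs[j] for j in k]))
# top ring
for im,P,b in((ti,T,(370,180,420,230)),(si,S,(325,225,360,255))):
    h=cv2.cvtColor(im,cv2.COLOR_RGB2HSV);m=cv2.inRange(h,(5,140,110),(20,255,255));k=np.zeros_like(m);k[b[1]:b[3],b[0]:b[2]]=m[b[1]:b[3],b[0]:b[2]]
    n,l,st,ce=cv2.connectedComponentsWithStats(k);i=1+np.argmax(st[1:,4])
    hull=cv2.convexHull(np.argwhere(l==i)[:,::-1].astype(np.float32));W=np.array([at_z(P,q[0],.14)[:2] for q in hull])
    A=np.c_[2*W,np.ones(len(W))];x=np.linalg.lstsq(A,(W**2).sum(1),rcond=None)[0];print("ring",st[i],x[:2],np.sqrt(x[2]+x[:2]@x[:2]))
# dark bail tab in top
h=ti[165:192,385:405].max(2);v,u=np.nonzero(h<75);print("blk",len(u),u.mean()+385,v.mean()+165)
E
```

```text
ring circ [ 0.5460538  -0.18037732] 0.036194136401039814 (0.5463409423828125, -0.17999818921089172) 0.03708380088210106
w 557 166.98204667863556 207.62118491921007 147 187 197 219
t 17 393.88235294117646 221.88235294117646 390 397 221 223
s 18 323.0 231.27777777777777 322 324 227 236
(0, 1, 2) [ 0.49514086 -0.17363233  0.18486749]
(0, 1) [ 0.49666709 -0.1763453   0.17850608]
(0, 2) [ 0.49469763 -0.17265927  0.18460933]
(1, 2) [ 0.49491468 -0.17436361  0.18602664]
ring [378 188  30  30 149] [ 0.54684101 -0.1832921 ] 0.035835611305561225
ring [328 232  26  19 158] [ 0.54476531 -0.18512266] 0.03771897828577418
blk 26 394.38461538461536 178.42307692307693
```

Ring centre is ≈(0.546,-0.181), with all three cameras within 4 mm. The fitted radius of 36 mm is right, and yaw ≈ -0.17 matches the tool. I'll move over it and descend part way.

Call:
{"method": "drive_tool", "body": {"rows": [[0,0,0,-0.0084,-0.0289,0,0],[0,0,0,-0.0084,-0.0289,0,0],[0,0,0,-0.0084,-0.0289,0,0],[0,0,0,-0.0084,-0.0289,0,0],[0,0,0,0,0,0,0],[0,0,0,0,0,0.02,0],[0,0,0,0,0,0.02,0],[0,0,0,0,0,0.02,0]]}}

```text
time: 9.6
tool_pos: [0.5347, -0.1802, 0.1589]
tcp_rot: [0.269, 3.129, -0.0]
wrist_force: [0.1, 0.5, -1.4]
width: 0.464
grip_force: 41.3
```

Call:
{"method": "drive_tool", "body": {"rows": [[0,0,0,0,0,0,0],[0,0,0,0,0,0,0],[0,0,0,0,0,0,0]]}}

```text
time: 9.85
tool_pos: [0.5349, -0.18, 0.1601]
tcp_rot: [0.267, 3.129, -0.0]
wrist_force: [-0.3, 0.1, -1.9]
width: 0.463
grip_force: 41.2
```

```bash
python3 - <<'E'
from h import *
plan([.5344,-.179,.1217],tooldown(-.172))
s=status.read_state();p=read_camera("wrist");np.savez("w5.npz",c=p["color"],pos=s["tool_pos"],rot=s["tcp_rot"])
h=cv2.cvtColor(p["color"],cv2.COLOR_RGB2HSV)
for nm,m in(("red",cv2.inRange(h,(0,150,90),(4,255,255))|cv2.inRange(h,(172,150,90),(180,255,255))),("orange",cv2.inRange(h,(5,170,130),(20,255,255)))):
    n,l,st,ce=cv2.connectedComponentsWithStats(m)
    for i in range(1,n):
        if st[i,4]>60: print(nm,st[i],ce[i])
for t in["lid","lever","lever_tab","bail","canister"]:
    for r in masks_of(p,t)[:2]: print(t,r["score"],r["bbox"],r["mask"].sum())
E
```

```text
from [ 0.5349 -0.18    0.1601] shift tool [0.0007 0.0009 0.0384] turn [-0.01  0.06  0.11]
red [306 168  36  29 869] [323.17836594 181.17606444]
orange [ 132  101   49   56 2031] [156.31757755 129.34367307]
orange [275 193  38  39 288] [290.63888889 208.43402778]
orange [334 193  38  40 297] [356.41077441 209.55218855]
orange [297 289  52  22 738] [322.88617886 300.17479675]
orange [284 316  79   9 461] [322.72885033 319.88720174]
lid 0.86 [264.9, 211.5, 383.0, 328.1] 9345
lever 0.82 [231.8, 171.2, 414.2, 246.2] 4510
lever_tab 0.79 [229.4, 168.8, 416.1, 247.8] 4773
bail 0.94 [258.6, 199.8, 384.1, 245.4] 466
canister 0.7 [229.9, 154.6, 414.8, 247.2] 7826
canister 0.59 [258.5, 202.4, 384.4, 245.8] 502
```

The red tab (323.2), lid (324) and ring (323.5) are all centred on the tool axis (322.9), so position and yaw look right. I'll lower, then release to a narrow opening.

Call:
{"method": "drive_tool", "body": {"rows": [[0,0,0,0.0005,0.0005,0.012,0],[0,0,0,0,0,0.012,0],[0,0,0,0,0,0.008,0],[0,0,0,0,0,0.0055,0],[0,0,0,0,0,0,0],[0,0,0,0,0,0,0]]}}

```text
time: 10.65
tool_pos: [0.5331, -0.1792, 0.1213]
tcp_rot: [-0.267, -3.128, -0.001]
wrist_force: [-3.0, 0.7, 2.1]
width: 0.456
grip_force: 41.8
```

```bash
python3 - <<'E'
from h import *
s=status.read_state();print(s["tool_pos"],s["wrist_force"],s["torque"],s["time"])
E
```

```text
[ 0.53309718 -0.17918727  0.12133384] [-3.04421286  0.72569993  2.14688017] [0.19554046 0.35605697 0.00058963] 10.65
```

Call:
{"method": "drive_tool", "body": {"rows": [[0,0,0,0.0015,0,0,0],[0,0,0,0,0,0,0],[0,0,0,0,0,0,0]]}}

```text
time: 10.9
tool_pos: [0.5328, -0.1793, 0.1215]
tcp_rot: [0.267, 3.129, 0.0]
wrist_force: [-0.1, 1.5, 0.9]
width: 0.464
grip_force: 41.6
```

Call:
{"method": "drive_tool", "body": {"rows": [[0,0,0,0.0015,0,0,0],[0,0,0,0,0,0,0],[0,0,0,0,0,0,0]]}}

```text
time: 11.15
tool_pos: [0.5309, -0.1791, 0.1215]
tcp_rot: [0.267, 3.13, -0.0]
wrist_force: [1.0, 0.6, 0.2]
width: 0.462
grip_force: 41.5
```

Call:
{"method": "drive_tool", "body": {"rows": [[0,0,0,0.002,0,0,0],[0,0,0,0,0,0,0],[0,0,0,0,0,0,0]]}}

```text
time: 11.4
tool_pos: [0.5299, -0.1789, 0.1217]
tcp_rot: [0.267, 3.128, -0.001]
wrist_force: [5.0, -0.7, -2.4]
width: 0.462
grip_force: 41.3
```

Call:
{"method": "drive_tool", "body": {"rows": [[0,0,0,0.002,0,0,0],[0,0,0,0,0,0,0],[0,0,0,0,0,0,0]]}}

```text
time: 11.65
tool_pos: [0.5295, -0.1789, 0.1221]
tcp_rot: [0.267, 3.125, -0.001]
wrist_force: [7.8, -1.5, -4.4]
width: 0.46
grip_force: 40.9
```

Call:
{"method": "drive_tool", "body": {"rows": [[0,0,0,0.002,0,0,0],[0,0,0,0,0,0,0],[0,0,0,0,0,0,0]]}}

```text
time: 11.9
tool_pos: [0.5284, -0.1787, 0.1224]
tcp_rot: [0.267, 3.123, -0.002]
wrist_force: [10.0, -1.7, -3.3]
width: 0.465
grip_force: 41.0
```

Contact shows at both ends of the play, and the middle is at about x=0.532. I'll go back there and release.

Call:
{"method": "drive_tool", "body": {"rows": [[0,0,0,-0.0066,0,0,0],[0,0,0,0,0,0,0],[0,0,0,0,0,0,0]]}}

```text
time: 12.15
tool_pos: [0.5314, -0.1791, 0.1217]
tcp_rot: [-0.267, -3.13, -0.0]
wrist_force: [0.9, -0.3, 1.4]
width: 0.459
grip_force: 41.7
```

Call:
{"method": "drive_tool", "body": {"rows": [[0,0,0,0,0,0,0.6],[0,0,0,0,0,0,0.6],[0,0,0,0,0,0,0.6],[0,0,0,0,0,-0.015,0.6],[0,0,0,0,0,-0.04,0.6],[0,0,0,0,0,-0.04,0.6],[0,0,0,0,0,-0.04,0.6],[0,0,0,0,0,0,0.6]]}}

```text
time: 12.82
tool_pos: [0.5359, -0.1808, 0.2666]
tcp_rot: [0.266, 3.116, -0.007]
wrist_force: [0.2, -0.8, 1.4]
width: 0.601
grip_force: 0.0
```

Call:
{"method": "drive_tool", "body": {"rows": [[0,0,0,0,0,0,0.6],[0,0,0,0,0,0,0.6],[0,0,0,0,0,0,0.6]]}}

```text
time: 13.07
tool_pos: [0.5301, -0.1787, 0.2544]
tcp_rot: [-0.267, -3.127, -0.002]
wrist_force: [-0.1, 0.2, -0.3]
width: 0.601
grip_force: 0.0
```

```bash
python3 - <<'E'
from h import *
s=status.read_state();p=read_camera("wrist");S=read_camera("side");T=read_camera("top");np.savez("w6.npz",c=p["color"],pos=s["tool_pos"],rot=s["tcp_rot"],S=S["color"],T=T["color"])
print(s["tool_pos"],s["time"])
m=masks_of(p,"lid")
for r in m[:3]:
    print(r["score"],r["bbox"],r["mask"].sum())
def dump(P,names):
  for t in names:
    for r in masks_of(P,t)[:2]:
        v,u=np.nonzero(r["mask"]);print(P["shot"],t,r["score"],r["bbox"],r["mask"].sum(),u.mean(),v.mean())
dump(p,["lever","bail","bail_tab","lever_tab"]);dump(S,["lid","bail","bail_tab","lever_tab"]);dump(T,["lid","bail","bail_tab"])
# disc pixels (bright yellow)
h=cv2.cvtColor(p["color"],cv2.COLOR_RGB2HSV)
mm=cv2.inRange(h,(15,70,150),(32,255,255));n,l,st,ce=cv2.connectedComponentsWithStats(mm)
for i in range(1,n):
    if st[i,4]>300: print("yellow",st[i],ce[i])
X=np.array([.546,-.181]);c=lambda z:proj(p,[X[0],X[1],z],s)
print("exp centre",c(.147),"tool-axis pts",proj(p,[.5319,-.1792,.192],s))
E
```

```text
[ 0.53014025 -0.17865176  0.25441891] 13.0667
0.72 [285.8, 169.4, 358.7, 237.5] 3865
19 lever 0.56 [263.2, 154.4, 381.9, 262.4] 2701 322.3939281747501 189.15105516475379
19 lever 0.26 [280.8, 177.7, 370.0, 262.4] 1320 321.37045454545455 223.41439393939393
19 bail 0.72 [278.1, 178.6, 366.2, 263.3] 1195 322.7991631799163 224.60669456066947
19 bail_tab 0.65 [276.5, 179.6, 364.5, 262.4] 1228 321.1123778501629 224.82328990228012
19 lever_tab 0.61 [260.3, 154.5, 384.5, 263.1] 2781 321.7195253505933 190.22402013664149
20 bail 0.58 [351.0, 243.9, 365.6, 258.8] 65 359.0769230769231 249.03076923076924
20 bail_tab 0.71 [347.6, 238.2, 368.1, 260.0] 142 359.01408450704224 249.09859154929578
20 bail_tab 0.19 [327.6, 222.5, 352.6, 249.1] 454 339.80396475770925 238.0418502202643
20 lever_tab 0.69 [319.6, 230.1, 366.9, 262.3] 197 344.0812182741117 246.37055837563452
20 lever_tab 0.29 [326.9, 222.8, 354.4, 250.7] 453 339.6335540838852 238.20309050772627
21 lid 0.9 [378.9, 197.6, 406.1, 218.9] 485 392.10309278350513 207.41649484536083
21 bail 0.48 [372.4, 172.4, 396.9, 200.1] 104 383.74038461538464 184.18269230769232
21 bail 0.21 [170.9, 206.8, 213.0, 233.0] 816 193.76225490196077 220.05269607843138
yellow [    0     0   640   248 90478] [323.99328013  91.1263401 ]
yellow [ 266  112   72   38 1115] [304.52197309 127.83408072]
yellow [ 279  163   96   75 2870] [325.97595819 196.28362369]
yellow [462 178  81  22 753] [502.98671979 188.29747676]
yellow [ 226  205  157  154 5470] [306.81755027 255.87531993]
yellow [261 300  24  51 625] [272.0336 329.2496]
exp centre [323.01304329 205.37491495] tool-axis pts [322.38025175 206.01676334]
```

The lid sits on the mouth: disc mask centre (322.2,203.5) against (323,205) expected, right size. Next I move back over the bail to look at its black tab.

Call:
{"method": "drive_tool", "body": {"rows": [[0,0,0,-0.03,0,0,0.6],[0,0,0,-0.03,0,0,0.45],[0,0,0,-0.03,0,0,0.45],[0,0,0,-0.03,0,0,0.45],[0,0,0,0,0,0,0.45],[0,0,0,0,0,0,0.45],[0,0,0,0,0,0,0.45],[0,0,0,0,0,0,0.45]]}}

```text
time: 14.48
tool_pos: [0.6489, -0.1993, 0.2568]
tcp_rot: [-0.267, -3.13, 0.0]
wrist_force: [0.2, -0.5, 0.3]
width: 0.454
grip_force: 0.0
```

```bash
python3 - <<'E'
from h import *
s=status.read_state();p=read_camera("wrist");np.savez("w7.npz",c=p["color"],pos=s["tool_pos"],rot=s["tcp_rot"])
print(s["tool_pos"],s["tcp_rot"],s["time"])
for t in["bail_tab","bail","lid","lever_tab"]:
    for r in masks_of(p,t)[:2]:
        v,u=np.nonzero(r["mask"]);print(t,r["score"],r["bbox"],r["mask"].sum(),u.mean(),v.mean())
C=np.array([.545,-.1812]);e=np.array([.985,-.171])
for x,z in((.068,.104),(.049,.098),(0.,.147),(-.012,.192),(.078,.107)): print("exp",x,z,proj(p,np.r_[C+x*e,z],s))
g=p["color"].max(2).astype(np.uint8)
q=proj(p,np.r_[C+.068*e,.104],s).astype(int)
m=(g<60).astype(np.uint8);n,l,st,ce=cv2.connectedComponentsWithStats(m)
for i in range(1,n):
    if st[i,4]>80: print("blk",st[i],ce[i])
print(g[q[1]-24:q[1]+25:3,q[0]-30:q[0]+31:3])
E
```

```text
[ 0.64894665 -0.19929848  0.2567683 ] [-2.67497926e-01 -3.12981351e+00  1.04435437e-05] 14.4833
bail_tab 0.68 [273.2, 58.3, 369.9, 162.4] 1997 322.7110665998998 115.70105157736604
bail 0.7 [282.7, 30.3, 365.7, 116.8] 5528 322.66696816208395 73.2623010130246
bail 0.63 [274.0, 53.8, 373.9, 161.0] 1868 322.6402569593148 115.31745182012848
lid 0.62 [282.2, 30.8, 362.8, 118.2] 5509 322.40061717190054 73.19186785260483
lid 0.53 [274.2, 56.1, 369.8, 161.5] 1876 322.72281449893393 116.00373134328358
lever_tab 0.73 [251.6, 1.5, 393.1, 159.5] 3845 322.55396618985696 70.56150845253576
exp 0.068 0.104 [322.79268095 145.22647192]
exp 0.049 0.098 [322.81336328 126.90982188]
exp 0.0 0.147 [322.91599828  73.5335919 ]
exp -0.012 0.192 [322.99118977  49.34205415]
exp 0.078 0.107 [322.78174027 154.84121499]
blk [185  17  39  34 322] [205.80745342  34.98136646]
blk [518  88 122  24 758] [581.13984169  99.30343008]
blk [     0     93    640    307 103516] [283.54601221 277.24706326]
blk [563 153  77  25 937] [611.19423693 164.91995731]
blk [291 329  10  20 118] [295.33050847 337.13559322]
[[162 141 154 1
[... 798 characters left out ...]
3 162 144 148 150 156 137  98 104 102 104 201 201 200 199 201
  201 200 201]
 [139 147 165 178 181 185 192 193 159  90  97  95  97 213 203 192 187 180
  184 187 192]
 [189 197 206 213 216 213 214 208 160  88  92  92  91 190 189 189 179 182
  184 194 197]
 [219 212 201 196 185 177 187 187 149  71  81  81  93 196 203 202 194 189
  192 206 205]
 [181 181 181 182 176 173 186 196 203 204 203 202 192 186 209 206 193 196
  194 206 212]
 [182 187 194 195 195 190 199 206 206 211 211 204 192 190 208 210 201 188
  186 186 182]
 [196 199 203 209 212 201 206 212 208 212 205 199 188 180 181 185 181 189
  191 192 200]
 [204 203 204 210 201 193 195 186 185 188 199 195 205 199 196 202 195 186
  187 186 196]]
```

The tab is at cols 319-328, rows 133-158: centred, and about 3 mm further back than my model. Descend on it and grip.

Call:
{"method": "drive_tool", "body": {"rows": [[0,0,0,0.016,0,0.03,0.45],[0,0,0,0.016,0,0.03,0.45],[0,0,0,0,0,0.035,0.45],[0,0,0,0,0,0.035,0.45],[0,0,0,0,0,0.03,0.45],[0,0,0,0,0,0.022,0.45],[0,0,0,0,0,0.02,0.45],[0,0,0,0,0,0,0.45]]}}

```text
time: 15.4
tool_pos: [0.6139, -0.1926, 0.0494]
tcp_rot: [-0.267, -3.122, -0.004]
wrist_force: [-1.6, 0.3, -1.0]
width: 0.445
grip_force: 0.0
```

Call:
{"method": "drive_tool", "body": {"rows": [[0,0,0,0,0,0,0],[0,0,0,0,0,0,0],[0,0,0,0,0,0,0],[0,0,0,0,0,0,0],[0,0,0,0,0,0,0]], "force": 30}}

```text
time: 15.82
tool_pos: [0.6193, -0.1945, 0.0564]
tcp_rot: [0.267, 3.127, -0.001]
wrist_force: [-0.2, -1.2, 0.4]
width: 0.156
grip_force: 30.7
```

```bash
cat >arc.py <<'E'
from h import *
# waypoints in canister frame relative to tool: dx_can = -tool x, dz up = -tool z
def arc(px,pz,r,a0,a1,n):
    a=np.radians(np.linspace(a0,a1,n+1));X=px+r*np.cos(a);Z=pz+r*np.sin(a)
    for d in zip(-np.diff(X),-np.diff(Z)): print(np.round(d,4))
    print(X[-1],Z[-1])
E
python3 - <<'E'
from arc import *
s=status.read_state();print(s["tool_pos"],s["width"],s["grip_force"])
dx,dz=.0735+.018,.105-.120;r=np.hypot(dx,dz);a0=np.degrees(np.arctan2(dz,dx));print(r,a0)
arc(-.018,.120,r,a0,a0+88,12)
E
```

```text
[ 0.61933168 -0.1945435   0.05636606] 0.15572084184321147 30.739797949790955
0.09272135676315355 -9.309940174986036
[-0.0012 -0.0118]
[ 0.0003 -0.0119]
[ 0.0019 -0.0117]
[ 0.0033 -0.0114]
[ 0.0048 -0.0109]
[ 0.0061 -0.0102]
[ 0.0074 -0.0093]
[ 0.0085 -0.0083]
[ 0.0095 -0.0071]
[ 0.0103 -0.0059]
[ 0.011  -0.0045]
[ 0.0115 -0.0031]
0.00018416635356528765 0.21092076822170974
```

Gripped (13 mm). Swing the bail up.

Call:
{"method": "drive_tool", "body": {"rows": [[0,0,0,-0.0012,0,-0.0118,0],[0,0,0,0.0003,0,-0.0119,0],[0,0,0,0.0019,0,-0.0117,0],[0,0,0,0.0033,0,-0.0114,0],[0,0,0,0,0,0,0]]}}

```text
time: 16.23
tool_pos: [0.6123, -0.1932, 0.1036]
tcp_rot: [-0.267, -3.128, 0.0]
wrist_force: [-4.4, -1.3, -2.8]
width: 0.152
grip_force: 30.8
```

Call:
{"method": "drive_tool", "body": {"rows": [[0,0,0,0.0048,0,-0.0109,0],[0,0,0,0.0061,0,-0.0102,0],[0,0,0,0.0074,0,-0.0093,0],[0,0,0,0.0085,0,-0.0083,0],[0,0,0,0,0,0,0],[0,0,0,0,0,0,0]]}}

```text
time: 16.73
tool_pos: [0.5861, -0.1886, 0.1409]
tcp_rot: [-0.267, -3.129, 0.0]
wrist_force: [-3.7, -1.6, -5.7]
width: 0.153
grip_force: 31.1
```

Call:
{"method": "drive_tool", "body": {"rows": [[0,0,0,0.0095,0,-0.0071,0],[0,0,0,0.0103,0,-0.0059,0],[0,0,0,0.011,0,-0.0045,0],[0,0,0,0,0,0,0],[0,0,0,0,0,0,0]]}}

```text
time: 17.15
tool_pos: [0.5565, -0.1835, 0.1583]
tcp_rot: [0.268, 3.13, -0.0]
wrist_force: [-2.0, -2.1, -7.7]
width: 0.153
grip_force: 30.2
```

Call:
{"method": "drive_tool", "body": {"rows": [[0,0,0,0.0115,0,-0.0031,0],[0,0,0,0,0,0,0],[0,0,0,0,0,0,0]]}}

```text
time: 17.4
tool_pos: [0.5462, -0.1816, 0.1612]
tcp_rot: [0.267, 3.129, -0.0]
wrist_force: [-0.1, -2.2, -7.3]
width: 0.154
grip_force: 29.7
```

Call:
{"method": "drive_tool", "body": {"rows": [[0,0,0,0.004,0,-0.0008,0],[0,0,0,0,0,0,0],[0,0,0,0,0,0,0]]}}

```text
time: 17.65
tool_pos: [0.5426, -0.181, 0.1619]
tcp_rot: [0.267, 3.129, -0.0]
wrist_force: [2.0, -3.1, -6.5]
width: 0.152
grip_force: 29.6
```

Call:
{"method": "drive_tool", "body": {"rows": [[0,0,0,0.003,0,0.0003,0],[0,0,0,0,0,0,0],[0,0,0,0,0,0,0]]}}

```text
time: 17.9
tool_pos: [0.5399, -0.1806, 0.1622]
tcp_rot: [0.267, 3.128, -0.001]
wrist_force: [2.7, -2.1, -3.4]
width: 0.155
grip_force: 29.9
```

Call:
{"method": "drive_tool", "body": {"rows": [[0,0,0,0.003,0,0.0003,0],[0,0,0,0,0,0,0],[0,0,0,0,0,0,0]]}}

```text
time: 18.15
tool_pos: [0.5373, -0.1802, 0.1624]
tcp_rot: [0.267, 3.127, -0.001]
wrist_force: [3.0, -1.5, 1.7]
width: 0.152
grip_force: 30.4
```

Call:
{"method": "drive_tool", "body": {"rows": [[0,0,0,0.003,0,0.0006,0],[0,0,0,0,0,0,0],[0,0,0,0,0,0,0]]}}

```text
time: 18.4
tool_pos: [0.5341, -0.1796, 0.1617]
tcp_rot: [0.267, 3.128, -0.001]
wrist_force: [3.3, -2.3, 4.2]
width: 0.155
grip_force: 30.8
```

```bash
python3 - <<'E'
from h import *
s=status.read_state();p=read_camera("wrist");print(s["tool_pos"],s["wrist_force"],s["torque"])
C=np.array([.545,-.1812]);e=np.array([.985,-.171]);f=np.array([.171,.985])
for t in["bail","lid","lever","lever_tab"]:
    for r in masks_of(p,t)[:2]:
        v,u=np.nonzero(r["mask"]);print(t,r["score"],r["bbox"],r["mask"].sum(),u.mean(),v.mean())
for n,x,y,z in(("wire L",0,.045,.186),("wire R",0,-.045,.186),("disc front",-.036,0,.147),("hornL",-.018,.02,.192),("hornR",-.018,-.02,.192),("disc L",0,.036,.147)):
    print(n,proj(p,np.r_[C+x*e+y*f,z],s))
S=read_camera("side")
for t in["bail","lid","bail_tab","bail_wire"]:
    for r in masks_of(S,t)[:1]: print("S",t,r["score"],r["bbox"],r["mask"].sum())
E
```

```text
[ 0.53405447 -0.17963194  0.16165812] [ 3.32651321 -2.27060819  4.18007844] [-0.35308516 -0.79012064 -0.05089965]
bail 0.74 [241.0, 199.2, 407.2, 278.4] 2905 324.40378657487094 247.4471600688468
lid 0.58 [269.5, 191.3, 373.2, 287.0] 5219 322.2301207127802 230.07357731366162
lever 0.74 [233.3, 174.5, 414.7, 277.0] 6722 321.82386194584944 215.41267479916692
lever 0.72 [362.8, 197.2, 393.4, 297.8] 571 381.92119089316986 276.4045534150613
lever_tab 0.89 [230.4, 177.7, 415.0, 275.9] 6333 321.7544607610927 216.09142586451918
wire L [401.3000427  268.75304684]
wire R [245.21844191 268.59175561]
disc front [323.28247878 190.24493803]
hornL [360.4469726  244.99084074]
hornR [286.262799   244.90839531]
disc L [374.59491096 239.85216618]
S bail 0.56 [341.6, 231.9, 341.8, 237.7] 8
S lid 0.74 [329.3, 226.0, 355.8, 247.9] 325
S bail_tab 0.74 [263.0, 164.1, 282.5, 195.7] 437
S bail_wire 0.64 [338.0, 233.8, 346.1, 251.2] 27
```

```bash
python3 - <<'E'
from h import *
s=status.read_state();p=read_camera("wrist");c=p["color"]
C=np.array([.545,-.1812]);e=np.array([.985,-.171]);f=np.array([.171,.985])
b=masks_of(p,"bail")[0]["mask"]
for col in(252,258,264,270,376,382,388,394):
    v=np.nonzero(b[:,col])[0];print(col,"mask",v.min() if len(v) else None,v.max() if len(v) else None,"px",[tuple(c[r,col]) and int(c[r,col].mean()) for r in range(240,292,3)], [int(c[r,col].max())-int(c[r,col].min()) for r in range(240,292,3)])
for x,z in((-.004,.187),(-.002,.187),(0,.187),(.003,.1865),(.006,.186),(.010,.1845)):
    print(x,[proj(p,np.r_[C+x*e+y*f,z],s).round(1).tolist() for y in(-.036,.036)])
E
```

```text
252 mask 223 266 px [85, 83, 85, 74, 90, 121, 145, 155, 156, 34, 35, 48, 56, 56, 48, 51, 43, 48] [12, 15, 13, 10, 14, 15, 20, 18, 16, 11, 19, 8, 11, 12, 15, 13, 8, 11]
258 mask 208 270 px [80, 101, 138, 144, 123, 81, 99, 103, 133, 183, 95, 52, 52, 54, 60, 59, 56, 54] [20, 43, 71, 79, 53, 10, 12, 14, 15, 18, 15, 13, 12, 13, 13, 11, 12, 10]
264 mask 203 271 px [136, 135, 139, 149, 141, 149, 82, 105, 138, 189, 204, 35, 44, 46, 46, 50, 47, 57] [71, 73, 74, 73, 70, 67, 14, 14, 15, 20, 21, 13, 16, 14, 13, 13, 10, 12]
270 mask 257 272 px [121, 142, 145, 152, 136, 152, 85, 103, 118, 163, 198, 122, 81, 53, 37, 39, 32, 31] [71, 77, 75, 76, 69, 74, 10, 12, 15, 18, 20, 61, 36, 27, 10, 13, 15, 10]
376 mask 206 271 px [145, 194, 242, 250, 250, 249, 91, 142, 192, 242, 201, 205, 220, 222, 219, 224, 127, 39] [54, 34, 14, 6, 7, 9, 11, 16, 19, 12, 20, 25, 26, 23, 25, 24, 19, 6]
382 mask 203 271 px [126, 129, 147, 142, 137, 131, 83, 147, 193, 239, 201, 214, 221, 227, 236, 244, 236, 221] [60, 59, 71, 68, 68, 63, 11, 16, 21, 14, 22, 28, 25, 22, 19, 15, 19, 24]
388 mask 212 269 px [80, 86, 131, 137, 105, 87, 125, 155, 180, 194, 97, 208, 209, 213, 217, 217, 216, 215] [10, 24, 59, 73, 48, 11, 16, 19, 20, 20, 28, 33, 28, 26, 27, 27, 26, 27]
394 mask 226 265 px [88, 87, 86, 79, 102, 135, 163, 180, 184, 148, 146, 141, 128, 161, 188, 197, 198, 196] [14, 15, 13, 15, 14, 16, 21, 21, 20, 69, 66, 70, 61, 33, 30, 28, 27, 33]
-0.004 [[259.6, 265.7], [386.9, 265.9]]
-0.002 [[259.8, 268.9], [386.6, 269.0]]
0 [[260.1, 272.0], [386.4, 272.1]]
0.003 [[260.6, 276.1], [385.9, 276.2]]
0.006 [[261.1, 280.2], [385.4, 280.3]]
0.01 [[262.0, 284.7], [384.4, 284.8]]
```

The wire is at rows 257-272 on both sides of the fin, i.e. against the back of the horns and above the groove. Release, rise, and lean the tool 30° back.

Call:
{"method": "drive_tool", "body": {"rows": [[0,0,0,0,0,0,0.45],[0,0,0,0,0,0,0.45],[0,0,0,0,0,0,0.45],[0,0,0,0,0,-0.02,0.45],[0,0,0,0,0,-0.035,0.45],[0,0,0,0,0,-0.035,0.45],[0,0,0,0,0,-0.02,0.45],[0,0,0,0,0,0,0.45]]}}

```text
time: 19.67
tool_pos: [0.535, -0.18, 0.2757]
tcp_rot: [0.267, 3.123, -0.003]
wrist_force: [0.7, -1.1, 1.0]
width: 0.455
grip_force: 0.0
```

Call:
{"method": "drive_tool", "body": {"rows": [[0,-6,0,0.01,0,0,0.45],[0,-6,0,0.01,0,0,0.45],[0,-6,0,0.01,0,0,0.45],[0,-6,0,0.01,0,0,0.45],[0,-6,0,0,0,0,0.45],[0,0,0,0,0,0,0.45],[0,0,0,0,0,0,0.45],[0,0,0,0,0,0,0.45]]}}

```text
time: 20.33
tool_pos: [0.495, -0.1731, 0.2648]
tcp_rot: [0.223, 2.61, -0.06]
wrist_force: [0.0, -0.5, 0.0]
width: 0.452
grip_force: 0.0
```

```bash
cat >>h.py <<'E'
C=np.array([.545,-.1812]);e=np.array([.985,-.171]);f=np.array([.171,.985])
def can(x,y,z): return np.r_[C+x*e+y*f,z]
E
python3 - <<'E'
from h import *
s=status.read_state();M=tooldown(-.172,np.radians(30));T=T_tool(s);print(np.round(T[:3,:3],3).tolist(),np.round(M,3).tolist())
if M[0,2]<0: M=tooldown(-.172,np.radians(-30))
plan(can(-.0585,0,.2127),M);print(s["q"],s["time"])
p=read_camera("wrist")
for t in["bail","lid","lever","lever_tab"]:
    for r in masks_of(p,t)[:2]:
        v,u=np.nonzero(r["mask"]);print(t,r["score"],r["bbox"],r["mask"].sum(),u.mean(),v.mean())
h=cv2.cvtColor(p["color"],cv2.COLOR_RGB2HSV);m=cv2.inRange(h,(0,150,60),(4,255,255))|cv2.inRange(h,(172,150,60),(180,255,255))
n,l,st,ce=cv2.connectedComponentsWithStats(m)
for i in range(1,n):
    if st[i,4]>60: print("red",st[i],ce[i])
print("exp tab mid,end,wire",[proj(p,can(*q),s).round(1) for q in((-.0485,0,.187),(-.047,0,.2012),(-.054,0,.172))])
print("exp wire",[proj(p,can(*q),s).round(1) for q in((-.0035,.036,.187),(-.0035,-.036,.187))])
b=masks_of(p,"bail")[0]["mask"]
for col in range(250,400,12):
    v=np.nonzero(b[:,col])[0];print(col,(v.min(),v.max()) if len(v) else None,end=" ")
E
```

```text
[[-0.854, 0.17, 0.492], [0.147, 0.985, -0.085], [-0.499, -0.0, -0.866]] [[-0.853, 0.171, 0.493], [0.148, 0.985, -0.086], [-0.5, -0.0, -0.866]]
 from [ 0.495  -0.1731  0.2648] shift tool [0.0328 0.0006 0.0412] turn [ 0.03 -0.04  0.06]
[-0.50374137 -0.43817624  2.21811043  0.21427972  0.87430694 -2.00065198] 20.3333
bail 0.78 [271.1, 134.3, 373.7, 213.6] 1706 322.30773739742085 185.90562719812428
lid 0.97 [287.7, 147.1, 358.7, 198.4] 2446 322.60261651676205 171.9141455437449
lever 0.8 [260.8, 139.9, 383.3, 214.4] 3254 322.82882606023355 167.459741856177
lever_tab 0.83 [263.8, 138.3, 385.2, 218.4] 3188 322.08626097867 166.80207026348808
red [430  42  75  13 578] [469.76124567  48.40484429]
red [312 139  23  30 468] [322.90384615 154.01495726]
red [590 391  24   5  74] [601.67567568 393.02702703]
exp tab mid,end,wire [array([323.4, 158.8]), array([323.5, 171.7]), array([323.4, 142.2])]
exp wire [array([361.9, 196.4]), array([284.7, 196.3])]
250 None 262 None 274 (np.int64(161), np.int64(192)) 286 (np.int64(191), np.int64(201)) 298 (np.int64(194), np.int64(201)) 310 (np.int64(195), np.int64(201)) 322 (np.int64(194), np.int64(214)) 334 (np.int64(195), np.int64(202)) 346 (np.int64(194), np.int64(201)) 358 (np.int64(193), np.int64(201)) 370 (np.int64(155), np.int64(193)) 382 None 394 None
```

The wire stayed put after release (rows 194-201, 196 expected). The red tab is at (323,139-169), within 3 px of prediction. I'll approach the lever tab along the leaned axis and grip it.

Call:
{"method": "drive_tool", "body": {"rows": [[0,0,0,0.0165,0,0.02,0.45],[0,0,0,0.0165,0,0.02,0.45],[0,0,0,0,0,0.025,0.4],[0,0,0,0,0,0.025,0.4],[0,0,0,0.001,0,0.022,0.4],[0,0,0,0,0,0,0.4],[0,0,0,0,0,0,0.4]]}}

```text
time: 21.22
tool_pos: [0.5202, -0.1767, 0.1485]
tcp_rot: [0.223, 2.613, -0.058]
wrist_force: [-0.3, 0.8, 0.3]
width: 0.403
grip_force: 0.0
```

Call:
{"method": "drive_tool", "body": {"rows": [[0,0,0,0,0,0,0],[0,0,0,0,0,0,0],[0,0,0,0,0,0,0],[0,0,0,0,0,0,0],[0,0,0,0,0,0,0]], "force": 40}}

```text
time: 21.63
tool_pos: [0.5212, -0.1775, 0.1518]
tcp_rot: [0.223, 2.607, -0.061]
wrist_force: [-2.1, 1.8, 3.4]
width: 0.155
grip_force: 39.7
```

```bash
python3 - <<'E'
from h import *
s=status.read_state();T=T_tool(s);G=T[:3,3]-.05*T[:3,2];d=G[:2]-C;print("G can",d@e,d@f,G[2],s["width"],s["grip_force"],s["q"].round(3))
g=np.array([-(d@e)-.002,G[2]-.120]);r=np.hypot(*g);a0=np.degrees(np.arctan2(g[1],g[0]));print(r,a0)
n=15;a=np.radians(np.linspace(a0,a0-105,n+1));X=-.002-r*np.cos(a);Z=.12+r*np.sin(a)
c,sn=np.cos(np.pi/6),.5
for dx,dz in zip(np.diff(X),np.diff(Z)): print(np.round([-dx*c-dz*sn, dx*sn-dz*c],4).tolist())
E
```

```text
G can -0.04913830919466636 -0.000444966319455729 0.19502900549131483 0.15493958050745973 39.68432307243347 [-0.48  -0.28   2.327  0.271  0.606 -2.065]
0.08860796724193439 57.8601758233613
[0.0108, 0.0011]
[0.0106, 0.0024]
[0.0102, 0.0036]
[0.0097, 0.0049]
[0.009, 0.006]
[0.0082, 0.007]
[0.0073, 0.008]
[0.0063, 0.0088]
[0.0051, 0.0095]
[0.0039, 0.0101]
[0.0027, 0.0105]
[0.0014, 0.0107]
[0.0001, 0.0108]
[-0.0013, 0.0107]
[-0.0026, 0.0105]
```

Call:
{"method": "drive_tool", "body": {"rows": [[0,0,0,0.0108,0,0.0011,0],[0,0,0,0.0106,0,0.0024,0],[0,0,0,0.0102,0,0.0036,0],[0,0,0,0.0097,0,0.0049,0],[0,0,0,0.009,0,0.006,0],[0,0,0,0,0,0,0],[0,0,0,0,0,0,0]]}}

```text
time: 22.22
tool_pos: [0.4867, -0.1716, 0.1094]
tcp_rot: [0.224, 2.608, -0.06]
wrist_force: [2.5, 1.0, 0.7]
width: 0.15
grip_force: 41.2
```

```bash
python3 - <<'E'
from h import *
s=status.read_state();T=T_tool(s);G=T[:3,3]-.05*T[:3,2];d=G[:2]-C;print("G can",d@e,d@f,G[2],s["q"].round(3),np.degrees(np.arctan2(G[2]-.12,-(d@e)-.002)))
p=read_camera("wrist")
for t in["bail","bail_wire","lid"]:
    for r in masks_of(p,t)[:1]: v,u=np.nonzero(r["mask"]);print(t,r["score"],r["bbox"],u.mean(),v.mean())
print("groove wire",[proj(p,can(-.001,y,z),s).round(1).tolist() for y in(.036,-.036) for z in (.176,.187)],"disc",proj(p,can(0,0,.147),s))
E
```

```text
G can -0.08414761015100905 -0.0005190194586585893 0.152653178310554 [-0.512 -0.303  2.429  0.332  0.54  -2.156] 21.67752167202489
bail 0.69 [255.7, 261.6, 387.7, 298.1] 322.2172470978441 281.2437810945274
bail_wire 0.81 [260.4, 263.6, 392.4, 298.5] 320.3237774030354 281.2175379426644
lid 0.72 [303.0, 296.4, 343.7, 359.4] 322.20612542537674 328.7399124939232
groove wire [[380.1, 372.8], [382.4, 393.0], [267.1, 372.9], [264.9, 393.0]] disc [323.5309099  326.98096158]
```

Call:
{"method": "drive_tool", "body": {"rows": [[0,0,0,0.0082,0,0.007,0],[0,0,0,0.0073,0,0.008,0],[0,0,0,0.0063,0,0.0088,0],[0,0,0,0,0,0,0]]}}

```text
time: 22.75
tool_pos: [0.4795, -0.1703, 0.077]
tcp_rot: [0.224, 2.61, -0.06]
wrist_force: [2.0, 0.9, 2.3]
width: 0.146
grip_force: 42.6
```

```bash
python3 - <<'E'
from h import *
s=status.read_state();T=T_tool(s);G=T[:3,3]-.05*T[:3,2];d=G[:2]-C;print("G can",d@e,d@f,G[2],s["q"].round(3),s["wrist_force"],np.degrees(np.arctan2(G[2]-.12,-(d@e)-.002)))
S=read_camera("side")
for t in["bail","bail_wire","bail_tab","lid","lever","lever_tab"]:
    for r in masks_of(S,t)[:1]: v,u=np.nonzero(r["mask"]);print(t,r["score"],r["bbox"],len(u),u.mean(),v.mean())
print("wire mid/ends z.176/.187",[proj(S,can(-.001,y,z)).round(1).tolist() for y in(0,.036,-.036) for z in (.176,.187)])
c=S["color"];q=proj(S,can(-.001,-.036,.182)).astype(int);print(q);print(c[q[1]-12:q[1]+12,q[0]-10:q[0]+10].mean(2).astype(int))
E
```

```text
G can -0.09134561586244183 -0.00047933073523405076 0.1202815211476439 [-0.52  -0.264  2.471  0.388  0.468 -2.226] [2.01457035 0.93570358 2.34932604] 0.180533986666711
bail 0.54 [332.9, 222.5, 347.4, 256.4] 137 341.2116788321168 240.5109489051095
bail_wire 0.49 [333.0, 223.7, 345.8, 256.5] 100 340.8 238.95
lid 0.68 [326.8, 227.8, 353.4, 250.2] 339 339.1740412979351 238.9174041297935
lever_tab 0.52 [311.1, 231.7, 347.5, 266.4] 103 325.621359223301 251.41747572815535
wire mid/ends z.176/.187 [[340.3, 230.5], [340.4, 227.5], [336.7, 222.5], [336.8, 219.6], [344.1, 238.8], [344.2, 235.8]]
[344 237]
[[ 79  73 129 192 176 106  41  25  23  24  25  52 123 207 233 233 226 235
  241 242]
 [ 41  41  90 175 211 157  76  62  65  47  28  29  70 152 215 230 226 235
  241 242]
 [ 39  33  57 133 189 159  97 106 121  96  56  30  39  89 164 218 234 240
  242 241]
 [ 39  26  31  73 131 146 114 104 126 127  95  52  29  43  97 175 225 239
  242 241]
 [ 47  33  24  34  69 111 113  99 122 137 123  80  35  26  48 115 192 231
  240 241]
 [ 51  41  38  34  44  73 105 106 113 132 125  84  38  22  28  60 135 206

[... 841 characters left out ...]
 219 218
  212 190]
 [105  61  42  43  43  49  53  76 126 186 199 149  99 142 204 217 220 217
  209 187]
 [110  75  49  44  44  49  56  73 112 177 196 155 117 163 207 218 218 212
  192 168]
 [113  90  63  47  47  51  61  77 109 168 196 176 171 203 216 218 214 203
  169 149]
 [133 111  82  68  73  80  95 124 130 166 199 201 210 216 218 214 204 179
  144 138]
 [156 126 108 116 137 130 139 171 167 164 187 205 216 218 214 203 174 145
  133 149]
 [139 125 129 163 189 171 142 154 173 160 156 180 208 212 202 170 136 123
  137 163]
 [122 126 146 186 201 180 144 144 168 155 138 156 183 177 156 125 113 115
  130 142]
 [107 115 132 155 170 160 144 143 154 142 130 134 144 130 107  95  98 108
  125 133]]
```

Call:
{"method": "drive_tool", "body": {"rows": [[0,0,0,0.0051,0,0.0095,0],[0,0,0,0.0039,0,0.0101,0],[0,0,0,0.0027,0,0.0105,0],[0,0,0,0,0,0,0],[0,0,0,0,0,0,0]]}}

```text
time: 23.52
tool_pos: [0.4837, -0.1708, 0.0452]
tcp_rot: [0.222, 2.612, -0.059]
wrist_force: [-1.6, -2.7, 1.1]
width: 0.148
grip_force: 42.7
```

```bash
cat >g.py <<'E'
from h import *
s=status.read_state();T=T_tool(s);G=T[:3,3]-.05*T[:3,2];d=G[:2]-C;print("G can",d@e,d@f,G[2],s["q"].round(3),s["wrist_force"],np.degrees(np.arctan2(G[2]-.12,-(d@e)-.002)))
E
python3 g.py
```

```text
G can -0.08703141497559003 -0.00029440036899354254 0.08855053185300306 [-0.515 -0.189  2.488  0.465  0.385 -2.307] [-1.56422262 -2.72919371  1.13536601] -20.297269104511503
```

Call:
{"method": "drive_tool", "body": {"rows": [[0,0,0,0.0014,0,0.0107,0],[0,0,0,0.0001,0,0.0108,0],[0,0,0,0,0,0,0],[0,0,0,0,0,0,0]]}}

```text
time: 23.85
tool_pos: [0.4928, -0.1723, 0.0259]
tcp_rot: [0.223, 2.612, -0.059]
wrist_force: [-3.9, -3.7, 0.3]
width: 0.147
grip_force: 41.7
```

```bash
python3 g.py
```

```text
G can -0.07783005217648575 -0.0002403814486209542 0.06924334082314847 [-0.505 -0.126  2.483  0.531  0.33  -2.371] [-3.91926385 -3.6911318   0.31913421] -33.796276492624806
```

Call:
{"method": "drive_tool", "body": {"rows": [[0,0,0,-0.0013,0,0.0107,0],[0,0,0,-0.0026,0,0.0105,0],[0,0,0,0,0,0,0],[0,0,0,0,0,0,0]]}}

```text
time: 24.18
tool_pos: [0.5061, -0.1746, 0.0095]
tcp_rot: [0.223, 2.612, -0.059]
wrist_force: [-9.6, -3.2, 4.6]
width: 0.148
grip_force: 42.6
```

```bash
python3 g.py
```

```text
G can -0.06437712817911516 -0.00019515860496366853 0.05287240335112894 [-0.493 -0.06   2.467  0.603  0.283 -2.437] [-9.62298588 -3.2350586   4.59233633] -47.10077133688675
```

The lever is at its stop (arc 105°, push-back of 10 N). Release and withdraw.

Call:
{"method": "drive_tool", "body": {"rows": [[0,0,0,0,0,0,0.4],[0,0,0,0,0,0,0.4],[0,0,0,0,0,0,0.4],[0,0,0,0,0,0,0.4],[0,0,0,0,0,-0.02,0.4],[0,0,0,0,0,-0.025,0.4],[0,0,0,-0.01,0,-0.025,0.4],[0,0,0,-0.014,0,-0.025,0.4]]}}

```text
time: 24.85
tool_pos: [0.4788, -0.1694, 0.1035]
tcp_rot: [0.224, 2.614, -0.058]
wrist_force: [0.5, -0.1, -0.0]
width: 0.402
grip_force: 0.0
```

```bash
python3 g.py; cat >chk.py <<'E'
from h import *
s=status.read_state();p=read_camera("wrist");print(s["time"],s["tool_pos"],s["wrist_force"])
for n,P,ss in(("wrist",p,s),("side",read_camera("side"),None),("top",read_camera("top"),None)):
    for t in["bail","lid","lever","lever_tab"]:
        for r in masks_of(P,t)[:1]: v,u=np.nonzero(r["mask"]);print(n,t,r["score"],r["bbox"],len(u),u.mean().round(1),v.mean().round(1))
    h=cv2.cvtColor(P["color"],cv2.COLOR_RGB2HSV);m=cv2.inRange(h,(0,150,60),(4,255,255))|cv2.inRange(h,(172,150,60),(180,255,255))
    k,l,st,ce=cv2.connectedComponentsWithStats(m)
    q=[proj(P,can(*x),ss).round(1).tolist() for x in((-.0539,0,.055),(-.0485,0,.187),(-.001,.036,.176),(-.001,-.036,.176),(0,0,.147))]
    print(n,"exp red down,up; wire ends L,R; disc",q)
    for i in range(1,k):
        if st[i,4]>8 and min(np.hypot(*(ce[i]-q[0])),np.hypot(*(ce[i]-q[1])))<40: print(n,"red",st[i],ce[i].round(1))
E
python3 chk.py
```

```text
G can -0.09200840054086193 0.00027189140576181804 0.1468600588106569 [-0.518 -0.311  2.445  0.336  0.54  -2.166] [ 0.54588262 -0.1030818  -0.04177575] 16.61601055828884
24.85 [ 0.47883496 -0.16936212  0.10345439] [ 0.54588262 -0.1030818  -0.04177575]
wrist lid 0.56 [275.2, 306.0, 369.6, 358.2] 3630 322.2 331.0
wrist lever 0.77 [254.2, 179.5, 389.7, 273.6] 2414 321.7 216.9
wrist lever_tab 0.56 [252.5, 179.7, 391.9, 272.1] 2576 320.2 216.8
wrist exp red down,up; wire ends L,R; disc [[322.3, 194.1], [322.4, 391.1], [378.4, 386.7], [266.3, 386.9], [322.3, 340.1]]
wrist red [310 178  25  38 745] [321.9 197.8]
side bail 0.69 [334.0, 229.2, 346.0, 258.2] 22 344.8 249.8
side lid 0.7 [327.0, 223.9, 354.1, 252.0] 357 338.8 239.8
side lever 0.76 [315.2, 227.5, 354.1, 274.1] 213 335.2 254.5
side lever_tab 0.76 [316.1, 230.9, 350.6, 274.7] 231 333.4 256.6
side exp red down,up; wire ends L,R; disc [[322.3, 264.5], [324.0, 230.4], [336.7, 222.5], [344.1, 238.8], [340.5, 238.1]]
side red [318 262  11   6  39] [322.9 264.6]
top bail 0.56 [372.9, 198.1, 415.2, 211.0] 151 394.0 203.4
top lid 0.75 [379.4, 190.9, 406.2, 217.4] 566 392.5 203.8
top lever_tab 0.7 [365.4, 198.1, 416.6, 236.0] 539 388.6 212.8
top exp red down,up; wire ends L,R; disc [[382.8, 228.3], [393.1, 221.3], [379.6, 198.9], [410.6, 204.2], [392.6, 203.0]]
top red [381 222   7  13  59] [384.1 227.4]
```

The red tab stays down where expected in all three views. I'll rise and check the wire in the groove from above.

Call:
{"method": "drive_tool", "body": {"rows": [[0,0,0,-0.016,0,-0.028,0.4],[0,0,0,-0.016,0,-0.028,0.4],[0,0,0,-0.016,0,-0.028,0.4],[0,0,0,-0.016,0,-0.028,0.4],[0,0,0,-0.014,0,-0.024,0.4],[0,0,0,0,0,0,0.4],[0,0,0,0,0,0,0.4],[0,0,0,0,0,0,0.4]]}}

```text
time: 26.27
tool_pos: [0.4804, -0.1701, 0.2604]
tcp_rot: [0.223, 2.611, -0.059]
wrist_force: [-0.4, -0.0, -0.6]
width: 0.402
grip_force: 0.0
```

```bash
python3 chk.py; python3 - <<'E'
from h import *
s=status.read_state();p=read_camera("wrist")
r=masks_of(p,"bail")
if r:
    b=r[0]["mask"]
    for col in range(270,380,8):
        v=np.nonzero(b[:,col])[0];print(col,(v.min(),v.max(),len(v)) if len(v) else None,end="; ")
for x,z in((-.0035,.187),(-.0014,.1745),(0,.1745),(-.0014,.18)): print(x,z,[proj(p,can(x,y,z),s).round(1).tolist() for y in(.028,-.028)])
print("horn back top",proj(p,can(-.0074,.015,.1905),s),"front",proj(p,can(-.0194,.015,.1905),s))
E
```

```text
26.2667 [ 0.48039574 -0.17011548  0.26036332] [-0.37408487 -0.03592086 -0.57577559]
wrist bail 0.74 [273.7, 157.5, 372.0, 207.2] 1080 322.1 191.6
wrist lid 0.74 [289.7, 151.4, 355.3, 208.3] 2855 322.4 179.2
wrist lever 0.76 [275.5, 80.0, 368.0, 205.8] 2422 324.3 146.4
wrist lever_tab 0.85 [275.0, 80.9, 371.1, 208.5] 2708 319.7 146.5
wrist exp red down,up; wire ends L,R; disc [[322.7, 92.9], [322.9, 175.8], [359.1, 203.6], [286.4, 203.6], [322.7, 183.9]]
wrist red [315  79  17  30 346] [322.9  93.1]
side bail 0.4 [334.8, 229.9, 348.7, 256.3] 44 342.8 242.8
side lid 0.73 [328.1, 226.1, 356.4, 251.9] 322 340.1 240.2
side lever 0.88 [317.4, 227.1, 351.5, 276.3] 268 333.9 257.0
side lever_tab 0.83 [315.7, 229.4, 347.3, 273.2] 226 330.1 260.2
side exp red down,up; wire ends L,R; disc [[322.3, 264.5], [324.0, 230.4], [336.7, 222.5], [344.1, 238.8], [340.5, 238.1]]
side red [302 234   8  17  31] [306.  242.7]
side red [318 262  11   6  39] [322.9 264.6]
top bail 0.54 [376.3, 196.7, 414.0, 209.9] 70 397.5 204.5
top lid 0.93 [380.2, 191.1, 405.5, 219.4] 557 393.2 203.7
top lever 0.61 [366.2, 1
[... 199 characters left out ...]
04.2], [392.6, 203.0]]
top red [381 222   7  14  74] [383.7 228.3]
270 None; 278 (np.int64(178), np.int64(196), 19); 286 (np.int64(195), np.int64(201), 7); 294 (np.int64(197), np.int64(201), 5); 302 None; 310 None; 318 (np.int64(196), np.int64(204), 9); 326 (np.int64(196), np.int64(205), 10); 334 None; 342 None; 350 (np.int64(197), np.int64(202), 6); 358 (np.int64(195), np.int64(202), 8); 366 (np.int64(172), np.int64(197), 26); 374 None; -0.0035 0.187 [[352.1, 209.2], [293.9, 209.2]]
-0.0014 0.1745 [[351.2, 201.0], [294.8, 201.0]]
0 0.1745 [[351.1, 202.0], [294.9, 202.0]]
-0.0014 0.18 [[351.5, 205.2], [294.5, 205.2]]
horn back top [338.9123531  209.26811054] front [339.4504554  200.67348455]
```

The wire lies at row 199.5 on both sides of the fin, 201 being expected in the groove and 209 before clamping. The lever stays down by itself, so I'm handing in.

```bash
python3 -c "
from workcell import workorder
print(workorder.finish_job())"
```

```text
the job is handed in; nothing more can be done
None
```

I closed the canister and handed the job in at about 26 s. From the cameras, the lid is seated with its fin to the front, the wire lies in the groove, and the lever stays down by itself. I could not read the seal compression, and no verdict came back.

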